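# Load a fossil bone into the dust cabinet through its flap port

### The arm

A 7-joint arm with a two-finger parallel gripper is mounted at the origin on the work surface. World frame = base frame: x ahead of the robot, y to its left, z up, the work surface at z = 0. Lengths are in m, angles in rad, forces in N, time in s.
With the tool pointing down it reaches from about 0.35 to 0.9 m from the base axis. Payload 8.1 kg.
Tool frame: the origin (TCP) lies midway between the tips of the shut fingers; the grasp point (between the pads) lies 19 mm behind it; z points along the fingers, y is the direction in which the jaws open and shut (so a half turn about z gives the same grasp; the last joint's range is limited). The gripper opens to 92 mm and grips with 3 to 60 N. Pads are 19 mm wide; open, the fingers measure 130 mm over their backs; the gripper's body (75 mm by 190 mm) begins 47 mm behind the grasp point.
Start: joints at [-1.259, 0.434, 0.025, 1.573, -0.012, 1.134, -0.075], TCP at [0.252, 0.572, 0.227] pointing down, gripper open.
Joint ranges: [-2.62, 2.62], [-0.44, 2.09], [-1.27, 1.32], [0.08, 2.57], [-1.32, 4.46], [0.12, 2], [-2.74, 2.74]. Speed limits (rad/s): [2.22, 2.22, 3.01, 3.01, 3.14, 3.14, 3.14].

### API

Orientations are given as a unit quaternion [w, x, y, z].
In Python, from rig import manip gives the robot as it stands.
- The arm moves only by the tool move_arm, never from a script. Its argument "motion" is a list of rows, each an object with "delta_pos": the shift along the tool's x, y, z as a fraction of full scale, a list of three; "dr": the turn, a rotation vector about the tool's x, y, z as a fraction of full scale, a list of three; "hand": the opening, from 0 (shut) to 1 (fully open). In form: [{"delta_pos": [tx, ty, tz], "dr": [ax, ay, az], "hand": hand}, ...]. A call has 1 to 5 rows; each row shifts and turns the pose as measured when the row begins, along the tool's axes as they then stand; what a row does not reach is not made up. Full scale, the value 1, is 0.2 m for a shift and pi/4 rad for a turn. A row lasts 1/12 s, in which the tool goes at most 41.7 mm and 7.16 degrees, less where a joint would pass 70% of its speed; a pose out of reach is approached as far as the arm can. A call with a number of a shift or a turn outside -1 to 1 is refused whole. A call with a gripper value outside its range is refused whole. The fingers move at their own pace and stop on an object; the grip force is fixed at half the most. Time passes only in rows, so rows that do not move let the fingers close. It gives the time, the measured TCP pose, the force and the opening at its end, in the units of the state.
- manip.get_obs(): the state, without advancing time (a new reading comes with each control period).
- manip.snapshot(name): name is "scene" or "side" or "wrist"; returns a dict with "frame" (420x560x3 uint8, blue, green, red), "fx", "fy", "cx", "cy" (pixels), "rvec" (rotation vector, rad) and "tvec" (3), from world to camera coordinates, as OpenCV has them; the wrist camera has in their place "T_tool_cam" (4x4, takes a point from camera to tool coordinates, whose origin is the TCP and whose axes are the flange's). Camera axes: x right, y down, z forward; pixel columns grow to the right and rows downward; lengths in m; the calibration is good to about 2 mm. A picture is of the moment at which its call begins: read the wrist's pose just before it. There is no depth.
- manip.close_job(): hands the job in, once; it reports no verdict.
The state is a dict: "t": time; "joint_positions": joint angles; "qd": joint speeds; "joint_efforts": joint torques, N m; "position": TCP position; "eef_rot": TCP orientation; "wrist_force": force on the tool from outside, world axes, zero at the start; "wrist_torque": the same for the moment, N m; "width": finger opening in m.
Only numpy, scipy, OpenCV 4.12 (cv2) and the standard library are available. Lean on these libraries where they do the work, as an engineer would, in place of code of your own. Each camera call takes 0.05 s, during which the arm holds its last target.

### The job

Lay the loose fossil long bone gently lengthwise in the two V-shaped saddles of the plywood loading sled and let go of it. Then push the sled along its runway, through the hanging flap of the dust cabinet, until its upright end board is home against the cabinet wall, and draw back so that the flap hangs shut between the bone and the end board. The bone is brittle: do not drop it, press it hard or knock it out of its saddles, and leave the other things on the bench where they are.

Things in the scene. Friction and masses are not known exactly. Their poses are not given: they have to be found in the camera images.
- bone_center (a point): Middle of the loose tan fossil long bone, on its shaft's axis. 140 mm long, about 0.28 kg; round shaft 26 mm in diameter over the middle 80 mm, two-lobed ends up to 55 mm wide and 34 mm high. It starts lying on the bench at the left, this point 18 mm up. x runs along the bone, z up. Either end may lead in the saddles. Brittle: lower it slowly, press with under 50 N.
- sled: Loose plywood loading sled, 0.32 kg, between the guides of the runway, leading end 45 to 95 mm short of the cabinet. Origin: on its underside, midway between the saddles. Its y runs lengthwise: -y leads into the cabinet, +y is the end board. Base board 84 mm wide, 8 mm thick, from y = -71 to +146 mm. It slides with a few newtons.
- sled_seat (a point): Where the middle of the seated bone belongs, 38 mm above the sled's underside; axes as the sled, bone lengthwise along y. Two V-block saddles (90 degree V open upward, 56 mm wide, 9 mm thick, tops 38 mm above the underside) stand 28 mm before and behind it, 47 mm free between them, base board 30 mm below this point. The bone's thick ends lie outside the saddles, about 5 mm of play.
- sled_end (a point): Centre of the outer (+y) face of the sled's upright end board: the face to push on. The board is 134 mm wide, 8 mm thick, 34 mm high (8 to 42 mm above the sled's underside, this point at 25 mm). It is wider than the port and stops against the cabinet wall. Axes as the sled.
- cabinet: Fixed light grey sheet-metal dust cabinet, 320 mm wide (x), 380 mm long (it lies at y = 0 to -380 mm of this frame), 315 mm high on the robot's side; arm ports and sloped clear window on its +x side. Origin on the bench under the loading port. +y points out of the port along the runway.
- port (a point): Middle of the port's lower edge, in the outer face of the wall, at runway height (40 mm above the bench); axes as the cabinet. Port 112 mm wide, 88 mm high. Above it a hood sticks 32 mm out, 84 to 165 mm above the runway, 134 mm wide; then plain wall. So push the sled home with the tool leaning 30 to 45 degrees, body away from the wall. Sled home: sled_end at y = +8 mm of this frame.
- runway_end (a point): Outer end of the runway, on its surface and centre line, 345 mm out from port. The runway is a fixed aluminium channel 132 mm wide, its surface 40 mm above the bench, with two guide strips 6 mm high and 90 mm apart that run on into the cabinet and keep the sled straight (3 mm play each side).
- flap (a joint): Steel flap hung from a level hinge at the top of the port, 80 mm above the runway; 106 mm wide, 68 mm long, 0.09 kg, its rubber edge 12 mm above the runway. 0 = hanging shut; grows to 1.45 rad as its edge swings into the cabinet. Opens only inward, falls shut by its own weight, drags lightly over bone and saddles as they pass, and clears the seated bone once the sled is home.
- flap_edge (a point): Middle of the flap's lower edge.
- vertebra_center (a point): Bystander: loose dark brown vertebra, a disc 68 mm in diameter and 42 mm high with bony processes to one side, reaching 105 mm from its centre, on the bench beyond the runway. Point half-way up the disc.
- jar_center (a point): Bystander: loose closed jar, 66 mm in diameter and 85 mm high, on the bench beyond the runway. Point half-way up.
- block_center (a point): Bystander: loose lump of grey rock, about 110 x 90 x 60 mm, on the bench on the robot's side of the runway. Point about half-way up.
Not all that is in view belongs to the job. What is shaped like the part that bears bone_center but black is not meant.

How it is judged:
By the outcome, as a careful person would: the job done as asked, in the order asked, and still so for the second after the job is handed in, with the robot touching nothing.
It also fails if it takes over 64 s, if anything falls off the work surface, if the arm or the gripper's body presses on something with over 40 N, if the wrist force passes 120 N, or if a joint passes its speed limit or range.

## Working session

There is one attempt and no reset: what is moved stays moved. The work goes in short steps, Python scripts to look and compute and a tool call to move; the robot and the scene stay as the last step left them, time stands still between calls to the robot, and variables do not carry over. Pictures are saved under pics/ and viewed, and the job is handed in when it is done.

Besides the shell and the picture viewer there is one more tool, called after "Emit:" as name(argument=value, ...) on one line, values as JSON. move_arm: Moves the arm, as the interface text tells. Shift numbers are shares of 0.2 m and turn numbers shares of pi/4 rad, none past 1 either way. Its arguments: {"type":"object","properties":{"motion":{"type":"array","items":{"type":"object","properties":{"delta_pos":{"type":"array","items":{"type":"number"}},"dr":{"type":"array","items":{"type":"number"}},"hand":{"type":"number"}}}}},"required":["motion"]}

```bash
ls; mkdir -p pics; cat > h.py <<'E'
import numpy as np, cv2
from scipy.spatial.transform import Rotation as R
from rig import manip
def rot(o): q=o["eef_rot"]; return R.from_quat([q[1],q[2],q[3],q[0]])
def cam(s,o=None):
    K=np.array([[s["fx"],0,s["cx"]],[0,s["fy"],s["cy"]],[0,0,1.]])
    if "rvec" in s:
        Rm=cv2.Rodrigues(np.array(s["rvec"],float))[0]; t=np.array(s["tvec"],float).ravel()
        return K,Rm.T,-Rm.T@t
    T=np.array(s["T_tool_cam"]); Rt=rot(o).as_matrix()
    return K,Rt@T[:3,:3],Rt@T[:3,3]+np.array(o["position"])
def ray(c,uv):
    K,Rm,p=c; d=Rm@np.linalg.inv(K)@np.array([uv[0],uv[1],1.]); return p,d/np.linalg.norm(d)
def onz(c,uv,z):
    p,d=ray(c,uv); return p+d*(z-p[2])/d[2]
def proj(c,P):
    K,Rm,p=c; q=K@(Rm.T@(np.array(P)-p)); return q[:2]/q[2]
E
python3 - <<'E'
from h import *
import pickle
o=manip.get_obs(); print(o)
for n in("scene","side","wrist"):
    o=manip.get_obs(); s=manip.snapshot(n); cv2.imwrite(f"pics/{n}0.png",s["frame"]); pickle.dump((o,s),open(f"{n}0.pkl","wb"))
    c=cam(s,o); print(n,c[0].diagonal(),c[2],c[1][:,2])
E
```

```text
pics
{'t': 0.0, 'joint_positions': array([-1.25856944,  0.43522028,  0.02496993,  1.57412799, -0.01161503,
        1.13398792, -0.07509207]), 'qd': array([-0.00174654,  0.00145834, -0.00021371, -0.00058671,  0.00017407,
       -0.00105533,  0.00097267]), 'joint_efforts': array([ 2.49044597e-04, -6.67844653e+01,  9.84877758e-01, -3.14481604e+01,
       -6.05762657e-02,  4.26957000e-02,  1.82357335e-04]), 'position': array([0.25173001, 0.57148857, 0.22593466]), 'eef_rot': array([-1.00446234e-04,  2.05961609e-01,  9.78559746e-01, -7.92863724e-04]), 'wrist_force': array([ 0.21729894, -0.50672838,  0.22739762]), 'wrist_torque': array([ 0.02550275,  0.01547522, -0.03835046]), 'width': 0.09174068326768348}
scene [395.8242374 395.8242374   1.       ] [0.95836326 0.14642484 0.85562244] [-0.50025652 -0.03426562 -0.86519898]
side [455.88223633 455.88223633   1.        ] [-0.01407673  0.44267888  0.67177052] [ 0.65917286 -0.3702508  -0.65452692]
wrist [375.98014395 375.98014395   1.        ] [0.18467771 0.60174066 0.38389985] [ 0.25444138 -0.11295571 -0.96046894]
```

View pics/scene0.png

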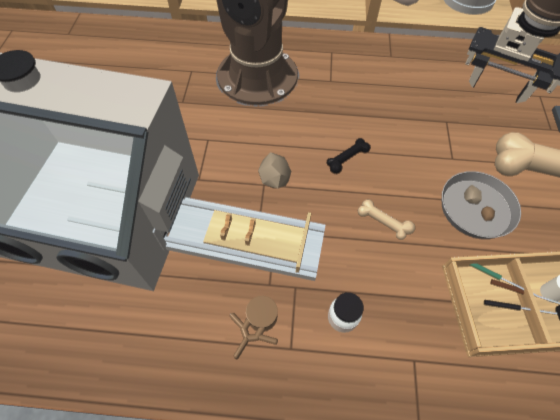

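View pics/side0.png

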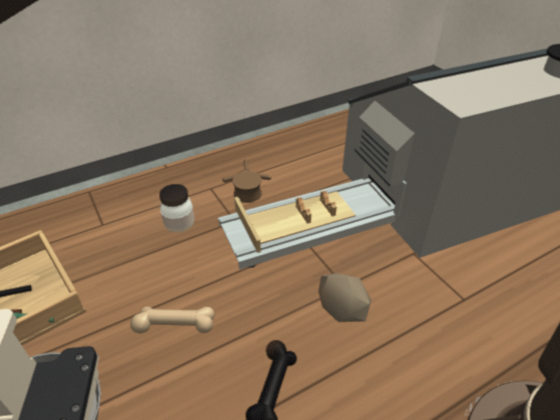

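View pics/wrist0.png

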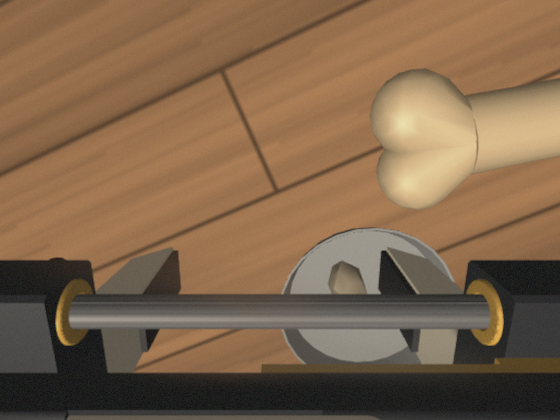

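The candidates in the scene view are the tan bone at (387,219), a larger tan bone at (535,155) cut by the picture edge, and a black bone at (349,155), which is ruled out by colour. I'll measure both tan ones, along with the sled, runway and cabinet.

```bash
python3 - <<'E'
from h import *
import pickle
for n in("scene","side"):
    o,s=pickle.load(open(n+"0.pkl","rb")); c=cam(s,o); f=s["frame"]; hsv=cv2.cvtColor(f,cv2.COLOR_BGR2HSV)
    x0,y0,x1,y1=((345,190,425,245) if n=="scene" else (120,295,225,340))
    for p in [(387,219),(173,319)] : print(n,hsv[p[1],p[0]])
    print("wood",hsv[y0,x0],hsv[y1,x1])
    if n=="scene":
        big=cv2.resize(f[120:260,300:560],None,fx=3,fy=3,interpolation=cv2.INTER_CUBIC)
        cv2.imwrite("pics/crop_bone.png",big)
        cv2.imwrite("pics/crop_sled.png",cv2.resize(f[140:290,150:340],None,fx=4,fy=4,interpolation=cv2.INTER_CUBIC))
        print("big bone head width", onz(c,(511,135),.03)-onz(c,(513,174),.03))
    else:
        cv2.imwrite("pics/crop_sled2.png",cv2.resize(f[90:270,210:410],None,fx=4,fy=3.33,interpolation=cv2.INTER_CUBIC)[:600])
E
```

```text
scene [ 19  74 226]
scene [ 13 113 173]
wood [ 13 115 160] [ 13 111 119]
big bone head width [-0.13196971  0.02129191  0.        ]
side [23 21 96]
side [ 18  79 154]
wood [ 14 120 161] [ 14 117 152]
```

View pics/crop_bone.png

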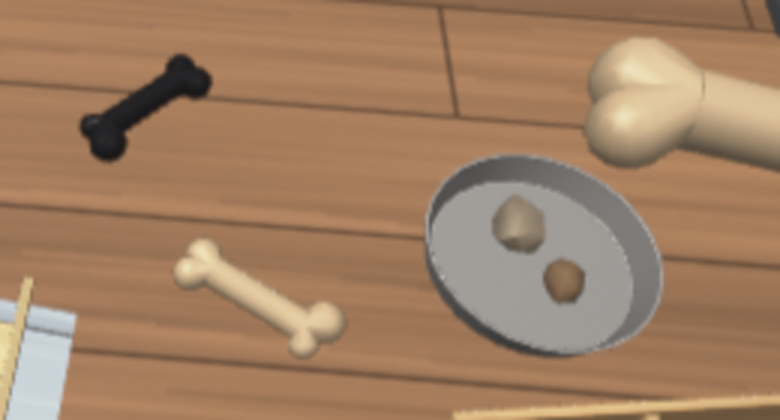

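View pics/crop_sled.png

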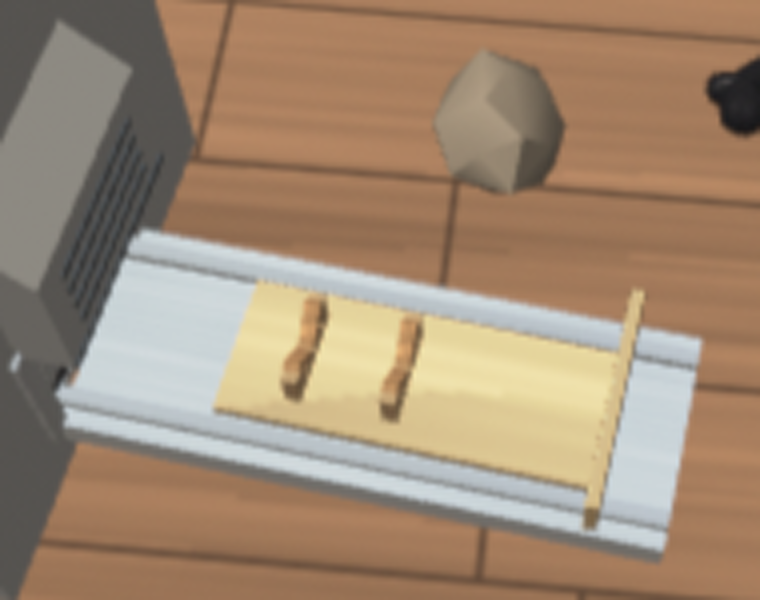

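View pics/crop_sled2.png

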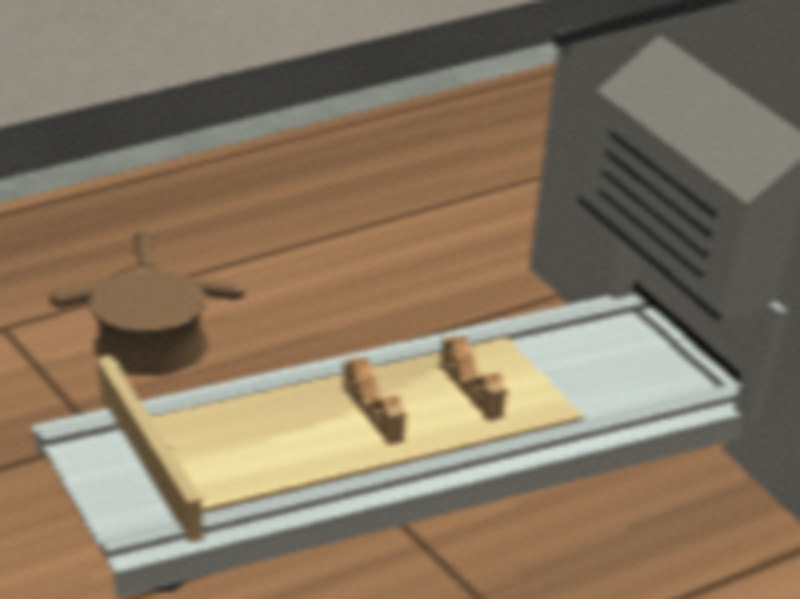

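The tan bone at (387,219) is the small one with a two-lobed end at each end. The one at (535,155) has a head about 130 mm wide, too large. Next I'll get exact positions.

```bash
python3 - <<'E'
from h import *
import pickle
D={n:pickle.load(open(n+"0.pkl","rb")) for n in("scene","side")}
C={n:cam(D[n][1]) for n in D}
def bone(n,box):
    f=D[n][1]["frame"]; x0,y0,x1,y1=box; h=cv2.cvtColor(f[y0:y1,x0:x1],cv2.COLOR_BGR2HSV)
    m=((h[...,0]>=16)&(h[...,0]<24)&(h[...,1]<100)&(h[...,2]>70)).astype(np.uint8)
    k,l,st,_=cv2.connectedComponentsWithStats(m); i=1+np.argmax(st[1:,4]); m=(l==i).astype(np.uint8)
    ys,xs=np.nonzero(m); P=np.array([onz(C[n],(x+x0,y+y0),.018)[:2] for x,y in zip(xs,ys)])
    r=cv2.minAreaRect((P*1000).astype(np.float32)); print(n,st[i],"rect mm",r)
    c=np.array(r[0]); bx=cv2.boxPoints(r); e=[bx[1]-bx[0],bx[2]-bx[1]]; e=max(e,key=np.linalg.norm); u=e/np.linalg.norm(e)
    # shaft medial: points within +-25mm
    d=P*1000-c; a=d@u; b=d@np.array([-u[1],u[0]]); 
    for lo in range(-40,40,10):
        s=b[(a>lo)&(a<=lo+10)]; print(lo, round(s.min(),1),round(s.max(),1))
    print("axis ang deg",np.degrees(np.arctan2(u[1],u[0])))
bone("scene",(345,190,425,245)); bone("side",(120,295,225,340))
c=C["scene"]; S=lambda x,y:((x+.5)/4-.5+150,(y+.5)/4-.5+140)
T=lambda x,y:((x+.5)/4-.5+210,(y+.5)/3.33-.5+90)
for nm,p,q,z in [("front base",(258,281),(3,3),.048),("front base far",(215,409),0,.048),("endboard top near",(637,290),0,.082),("endboard top far",(590,515),0,.082),
  ("sad1 near",(317,298),0,.078),("sad1 far",(290,382),0,.078),("sad2 near",(411,318),0,.078),("sad2 far",(389,403),0,.078),("rw end near",(702,340),0,.046),("rw end far",(664,545),0,.046),("rw cab near",(140,231),0,.046),("rw cab far",(62,390),0,.046)]:
    print("scene",nm,onz(c,S(*p),z).round(4))
c=C["side"]
for nm,p,z in [("front base near",(582,416),.048),("front base far",(510,340),.048),("endboard top far",(104,358),.082),("endboard top near",(193,505),.082),
 ("sad rear far",(356,364),.078),("sad rear near",(396,408),.078),("sad front far",(456,341),.078),("sad front near",(496,380),.078),("rw end near",(114,565),.046),("rw end far",(38,428),.046),("rw cab near",(738,385),.046),("rw cab far",(640,295),.046)]:
    print("side",nm,onz(c,T(*p),z).round(4))
E
```

```text
scene [ 13  10  57  39 717] rect mm ((480.6184997558594, 367.7312316894531), (136.33306884765625, 57.892112731933594), 62.093589782714844)
-40 -9.5 17.6
-30 -10.5 16.7
-20 -10.1 15.6
-10 -11.1 14.5
0 -12.1 13.6
10 -12.9 13.9
20 -13.8 12.8
30 -24.3 17.0
axis ang deg 62.093586
side [  11   12   84   26 1453] rect mm ((479.11981201171875, 370.65069580078125), (140.41851806640625, 50.902549743652344), 60.12155532836914)
-40 -19.1 9.7
-30 -19.1 9.7
-20 -19.1 9.7
-10 -19.1 9.7
0 -19.1 9.7
10 -19.1 7.7
20 -21.2 7.7
30 -23.3 19.6
axis ang deg 60.121555
scene front base [ 0.5107 -0.0402  0.048 ]
scene front base far [ 0.5947 -0.0499  0.048 ]
scene endboard top near [0.515  0.1803 0.082 ]
scene endboard top far [0.6515 0.1631 0.082 ]
scene sad1 near [0.535  0.0016 0.078 ]
scene sad1 far [ 0.5884 -0.005   0.078 ]
scene sad2 near [0.5427 0.0557 0.078 ]
scene sad2 far [0.5958 0.0503 0.078 ]
scene rw end near [0.524  0.2211 0.046 ]
scene rw end far [0.6507 0.2047 0.046 ]
scene rw cab near [ 0.4822 -0.1167  0.046 ]
scene rw cab far [ 0.5902 -0.1384  0.046 ]
side front base near [ 0.5133 -0.0399  0.048 ]
side front base far [ 0.5927 -0.0513  0.048 ]
side endboard top far [0.6484 0.164  0.082 ]
side endboard top near [0.5143 0.1839 0.082 ]
side sad rear far [0.5836 0.0536 0.078 ]
side sad rear near [0.5393 0.058  0.078 ]
side sad front far [ 0.5767 -0.0029  0.078 ]
side sad front near [0.5356 0.0008 0.078 ]
side rw end near [0.5233 0.2219 0.046 ]
side rw end far [0.6449 0.2056 0.046 ]
side rw cab near [ 0.4977 -0.1303  0.046 ]
side rw cab far [ 0.5977 -0.1447  0.046 ]
```

Emit:
move_arm(motion=[{"delta_pos": [0, 0, 0], "dr": [0, 0, 0.157], "hand": 1}, {"delta_pos": [0, 0, 0], "dr": [0, 0, 0.157], "hand": 1}, {"delta_pos": [0, 0, 0], "dr": [0, 0, 0.157], "hand": 1}, {"delta_pos": [0, 0, 0], "dr": [0, 0, 0.157], "hand": 1}, {"delta_pos": [0, 0, 0], "dr": [0, 0, 0.157], "hand": 1}])

```text
t: 0.57
position: [0.2517, 0.5703, 0.2243]
eef_rot: [0.0, 0.497, 0.868, -0.002]
wrist_force: [1.0, 0.1, -0.8]
width: 0.0913
```

```bash
cat >> h.py <<'E'
def yaw_of(o):
    M=rot(o).as_matrix(); return np.degrees(np.arctan2(M[1,1],M[0,1]))
def go(pos,yaw=None,lean=0,o=None):
    """target TCP; tool y at world angle yaw deg, z down, then lean about tool y (deg)"""
    o=o or manip.get_obs(); r=rot(o)
    d=r.inv().apply(np.array(pos)-o["position"])
    y=np.radians(yaw if yaw is not None else yaw_of(o)); Y=np.array([np.cos(y),np.sin(y),0]); Z=np.array([0,0,-1.]); X=np.cross(Y,Z)
    T=R.from_matrix(np.c_[X,Y,Z])*R.from_euler("y",lean,degrees=True)
    rv=(r.inv()*T).as_rotvec()
    print("t %.2f pos %s yaw %.1f F %s w %.4f q6 %.2f"%(o["t"],np.round(o["position"],4),yaw_of(o),np.round(o["wrist_force"],1),o["width"],o["joint_positions"][5]))
    print("dpos frac",(d/.2).round(4),"rot frac",(rv/(np.pi/4)).round(4),"rows>= %.1f %.1f"%(np.linalg.norm(d)/.0417,np.degrees(np.linalg.norm(rv))/7.16))
E
python3 -c "
from h import *
go((.4815,.3682,.15),-32)"
```

```text
t 0.57 pos [0.2517 0.5703 0.2243] yaw 30.4 F [ 1.   0.1 -0.8] w 0.0913 q6 1.13
dpos frac [-1.4518  0.4819  0.3738] rot frac [-0.0025  0.0059  1.386 ] rows>= 7.6 8.7
```

Emit:
move_arm(motion=[{"delta_pos": [0, 0, 0], "dr": [0, 0, 0.157], "hand": 1}, {"delta_pos": [0, 0, 0], "dr": [0, 0, 0.157], "hand": 1}, {"delta_pos": [0, 0, 0], "dr": [0, 0, 0.157], "hand": 1}, {"delta_pos": [0, 0, 0], "dr": [0, 0, 0.157], "hand": 1}, {"delta_pos": [0, 0, 0], "dr": [0, 0, 0.157], "hand": 1}])

```text
t: 0.98
position: [0.251, 0.5693, 0.2227]
eef_rot: [0.002, 0.74, 0.673, -0.004]
wrist_force: [-0.6, -0.9, 0.1]
width: 0.0919
```

Emit:
move_arm(motion=[{"delta_pos": [0, 0, 0], "dr": [0, 0, 0.157], "hand": 1}, {"delta_pos": [0, 0, 0], "dr": [0, 0, 0.157], "hand": 1}, {"delta_pos": [0, 0, 0], "dr": [0, 0, 0.157], "hand": 1}, {"delta_pos": [0, 0, 0], "dr": [0, 0, 0.12], "hand": 1}, {"delta_pos": [0, 0, 0], "dr": [0, 0, 0], "hand": 1}])

```text
t: 1.4
position: [0.2501, 0.5684, 0.2211]
eef_rot: [0.004, 0.879, 0.478, -0.004]
wrist_force: [-0.6, 0.7, -0.4]
width: 0.092
```

```bash
python3 -c "
from h import *
go((.4815,.3682,.2),-32)"
```

```text
t 1.40 pos [0.2501 0.5684 0.2211] yaw -32.9 F [-0.6  0.7 -0.4] w 0.0920 q6 1.14
dpos frac [-0.2097  1.5151  0.111 ] rot frac [ 0.0027  0.014  -0.0211] rows>= 7.4 0.2
```

Emit:
move_arm(motion=[{"delta_pos": [-0.026, 0.19, 0.008], "dr": [0, 0, 0], "hand": 1}, {"delta_pos": [-0.026, 0.19, 0.008], "dr": [0, 0, 0], "hand": 1}, {"delta_pos": [-0.026, 0.19, 0.008], "dr": [0, 0, 0], "hand": 1}, {"delta_pos": [-0.026, 0.19, 0.008], "dr": [0, 0, 0], "hand": 1}, {"delta_pos": [-0.026, 0.19, 0.008], "dr": [0, 0, 0], "hand": 1}])

```text
t: 1.82
position: [0.3902, 0.4498, 0.2109]
eef_rot: [0.002, 0.869, 0.495, -0.006]
wrist_force: [1.5, 0.7, -0.2]
width: 0.0917
```

Emit:
move_arm(motion=[{"delta_pos": [-0.026, 0.19, 0.008], "dr": [0, 0, 0], "hand": 1}, {"delta_pos": [-0.026, 0.19, 0.008], "dr": [0, 0, 0], "hand": 1}, {"delta_pos": [-0.026, 0.18, 0.008], "dr": [0, 0, 0], "hand": 1}, {"delta_pos": [0, 0, 0], "dr": [0, 0, 0], "hand": 1}])

```text
t: 2.15
position: [0.4886, 0.3676, 0.2058]
eef_rot: [0.004, 0.867, 0.497, -0.006]
wrist_force: [0.0, -1.8, 0.7]
width: 0.0919
```

```bash
python3 - <<'E'
from h import *
import pickle
go((.4815,.3682,.1),-32)
o=manip.get_obs(); s=manip.snapshot("wrist"); cv2.imwrite("pics/w1.png",s["frame"]); pickle.dump((o,s),open("w1.pkl","wb"))
E
```

```text
t 2.15 pos [0.4886 0.3676 0.2058] yaw -30.3 F [ 0.  -1.8  0.7] w 0.0919 q6 1.10
dpos frac [-0.008 -0.033  0.529] rot frac [0.002  0.0175 0.0371] rows>= 2.5 0.3
```

View pics/w1.png

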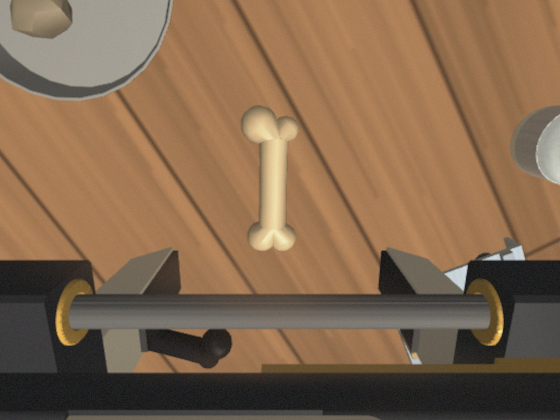

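The wrist view shows the whole bone, with its shaft at (273,182) and its ends at rows 107 and 250. I'll refine the grasp point from this view.

```bash
python3 - <<'E'
from h import *
import pickle
o,s=pickle.load(open("w1.pkl","rb")); c=cam(s,o)
f=s["frame"]; x0,y0,x1,y1=220,95,320,260; h=cv2.cvtColor(f[y0:y1,x0:x1],cv2.COLOR_BGR2HSV)
m=((h[...,0]>=16)&(h[...,0]<26)&(h[...,1]<105)&(h[...,2]>70)).astype(np.uint8)
k,l,st,_=cv2.connectedComponentsWithStats(m); i=1+np.argmax(st[1:,4]); print(st[i]); ys,xs=np.nonzero(l==i)
A=[]
for y in range(150,222,6):
    r=xs[ys==y-y0]+x0; a=onz(c,(r.min(),y),.018); b=onz(c,(r.max()+1,y),.018); A.append((a+b)/2); 
A=np.array(A); u=np.linalg.svd(A[:,:2]-A[:,:2].mean(0))[2][0]; u=u if u[1]>0 else -u
print("width",np.linalg.norm(a-b),"angle",np.degrees(np.arctan2(u[1],u[0])),"mid",A.mean(0))
P=np.array([onz(c,(x+x0,y+y0),.018)[:2] for x,y in zip(xs,ys)]); m0=A.mean(0)[:2]; a=(P-m0)@u; print("len",np.ptp(a),"centre",m0+u*(a.max()+a.min())/2)
E
```

```text
[  21   11   58  145 4890]
width 0.026035760782936956 angle 58.502084896956376 mid [0.48392371 0.36691865 0.018     ]
len 0.13795287756040697 centre [0.48442697 0.36773997]
```

```bash
python3 -c "
from h import *
go((.484,.3675,.1),-31.5)"
```

```text
t 2.20 pos [0.4861 0.3702 0.2056] yaw -30.2 F [ 0.2  0.7 -0.3] w 0.0917 q6 1.10
dpos frac [-0.0097 -0.0018  0.5282] rot frac [-0.001   0.0174  0.0287] rows>= 2.5 0.2
```

Emit:
move_arm(motion=[{"delta_pos": [-0.003, 0, 0.18], "dr": [0, 0.017, 0.028], "hand": 1}, {"delta_pos": [-0.003, 0, 0.18], "dr": [0, 0, 0], "hand": 1}, {"delta_pos": [-0.003, 0, 0.16], "dr": [0, 0, 0], "hand": 1}, {"delta_pos": [0, 0, 0], "dr": [0, 0, 0], "hand": 1}])

```text
t: 2.53
position: [0.4859, 0.3708, 0.1006]
eef_rot: [-0.002, 0.87, 0.493, 0.003]
wrist_force: [-1.3, -1.7, -1.0]
width: 0.0918
```

```bash
python3 - <<'E'
from h import *
import pickle
go((.484,.3675,.006),-31.5)
for i in range(3): print(manip.get_obs()["position"])
o=manip.get_obs(); s=manip.snapshot("wrist"); cv2.imwrite("pics/w2.png",s["frame"])
go((.484,.3675,.006),-31.5)
E
```

```text
t 2.53 pos [0.4859 0.3708 0.1006] yaw -30.9 F [-1.3 -1.7 -1. ] w 0.0918 q6 0.86
dpos frac [-0.0224  0.001   0.4728] rot frac [-0.0012 -0.0088  0.0131] rows>= 2.3 0.1
[0.48587133 0.3708278  0.10058647]
[0.48587133 0.3708278  0.10058647]
[0.48587133 0.3708278  0.10058647]
t 2.58 pos [0.487  0.3719 0.1034] yaw -30.9 F [-0.4  0.   0.2] w 0.0918 q6 0.86
dpos frac [-0.0311 -0.0014  0.4867] rot frac [-0.0004 -0.0122  0.0131] rows>= 2.3 0.1
```

View pics/w2.png

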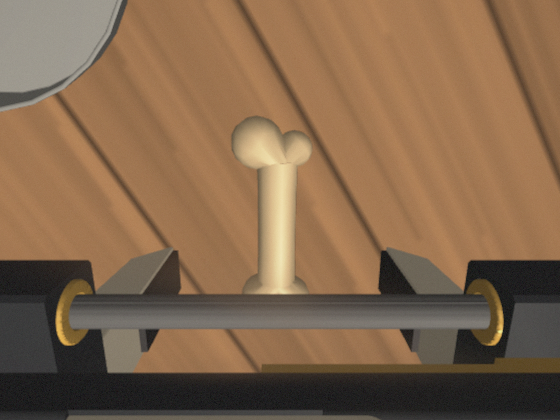

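Emit:
move_arm(motion=[{"delta_pos": [-0.03, 0, 0.15], "dr": [0, -0.01, 0.012], "hand": 1}, {"delta_pos": [0, 0, 0.15], "dr": [0, 0, 0], "hand": 1}, {"delta_pos": [0, 0, 0.07], "dr": [0, 0, 0], "hand": 1}, {"delta_pos": [0, 0, 0], "dr": [0, 0, 0], "hand": 1}])

```text
t: 2.92
position: [0.4866, 0.3738, 0.0354]
eef_rot: [-0.003, 0.87, 0.493, 0.005]
wrist_force: [-0.3, -0.1, 1.0]
width: 0.0918
```

```bash
python3 -c "
from h import *
go((.484,.3675,.006),-31.5)"
```

```text
t 2.92 pos [0.4866 0.3738 0.0354] yaw -30.9 F [-0.3 -0.1  1. ] w 0.0918 q6 0.73
dpos frac [-0.0356  0.005   0.1464] rot frac [ 0.0008 -0.0156  0.0139] rows>= 0.7 0.1
```

Emit:
move_arm(motion=[{"delta_pos": [-0.035, 0.005, 0.03], "dr": [0, -0.015, 0.014], "hand": 1}, {"delta_pos": [0, 0, 0.03], "dr": [0, 0, 0], "hand": 1}, {"delta_pos": [0, 0, 0.02], "dr": [0, 0, 0], "hand": 1}, {"delta_pos": [0, 0, 0], "dr": [0, 0, 0], "hand": 1}])

```text
t: 3.25
position: [0.486, 0.3709, 0.0245]
eef_rot: [-0.001, 0.872, 0.49, 0.004]
wrist_force: [-0.5, -0.6, -0.9]
width: 0.0917
```

```bash
python3 -c "
from h import *
go((.484,.3675,.006),-31.5)"
```

```text
t 3.25 pos [0.486  0.3709 0.0245] yaw -31.3 F [-0.5 -0.6 -0.9] w 0.0917 q6 0.71
dpos frac [-0.0204  0.0003  0.0925] rot frac [ 0.0023 -0.0091  0.0043] rows>= 0.5 0.1
```

Emit:
move_arm(motion=[{"delta_pos": [-0.02, 0, 0.04], "dr": [0, -0.009, 0.004], "hand": 1}, {"delta_pos": [-0.012, 0, 0.04], "dr": [0, 0, 0], "hand": 1}, {"delta_pos": [-0.005, 0, 0.03], "dr": [0, 0, 0], "hand": 1}, {"delta_pos": [0, 0, 0.01], "dr": [0, 0, 0], "hand": 1}])

```text
t: 3.58
position: [0.4832, 0.3654, 0.001]
eef_rot: [0.0, 0.872, 0.489, 0.002]
wrist_force: [0.3, -0.0, 0.3]
width: 0.0916
```

```bash
python3 -c "
from h import *
go((.484,.3675,.006),-31.5)"
```

```text
t 3.58 pos [0.4832 0.3654 0.001 ] yaw -31.5 F [ 0.3 -0.   0.3] w 0.0916 q6 0.66
dpos frac [ 0.011  -0.002  -0.0252] rot frac [ 0.0036 -0.0047  0.0007] rows>= 0.1 0.0
```

Height is 1 mm, so I'll raise it about 5 mm, look, then close.

Emit:
move_arm(motion=[{"delta_pos": [0.01, 0, -0.025], "dr": [0, 0, 0], "hand": 0.7}, {"delta_pos": [0, 0, 0], "dr": [0, 0, 0], "hand": 0.6}])

```text
t: 3.75
position: [0.4837, 0.3664, 0.0051]
eef_rot: [0.001, 0.872, 0.489, 0.001]
wrist_force: [0.9, -0.3, 0.1]
width: 0.0829
```

```bash
python3 - <<'E'
from h import *
go((.484,.3675,.006),-31.5)
for n in("wrist","side"):
    s=manip.snapshot(n); f=s["frame"]
    if n=="side": f=cv2.resize(f[260:400,80:280],None,fx=4,fy=4)
    cv2.imwrite(f"pics/{n}3.png",f)
E
```

```text
t 3.75 pos [0.4837 0.3664 0.0051] yaw -31.5 F [ 0.9 -0.3  0.1] w 0.0829 q6 0.68
dpos frac [ 0.0052 -0.0016 -0.0047] rot frac [ 0.0028 -0.002   0.0001] rows>= 0.0 0.0
```

View pics/wrist3.png

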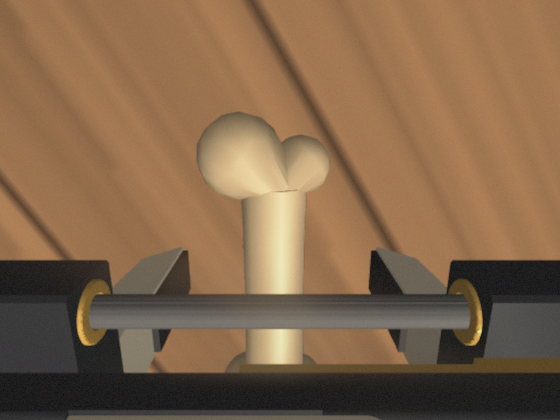

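View pics/side3.png

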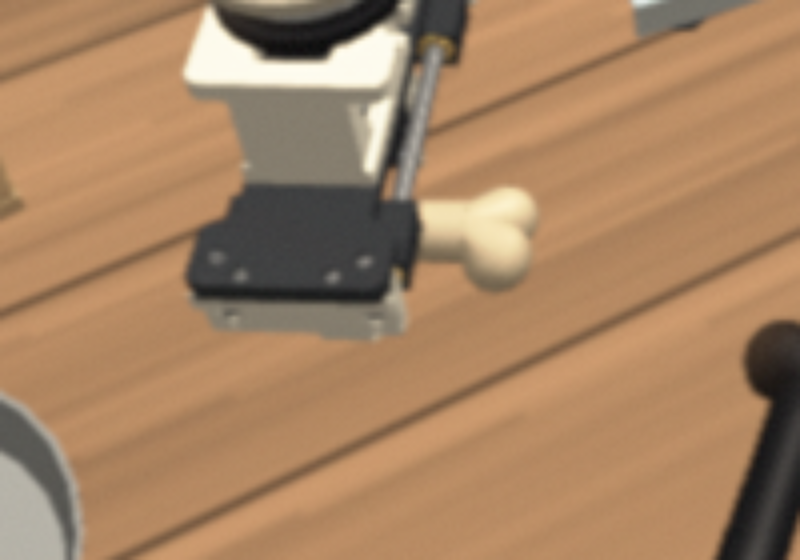

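The fingers straddle the mid-shaft and the jaws are square to it, so I'll close.

Emit:
move_arm(motion=[{"delta_pos": [0, 0, 0], "dr": [0, 0, 0], "hand": 0.3}, {"delta_pos": [0, 0, 0], "dr": [0, 0, 0], "hand": 0.25}, {"delta_pos": [0, 0, 0], "dr": [0, 0, 0], "hand": 0.25}, {"delta_pos": [0, 0, 0], "dr": [0, 0, 0], "hand": 0.25}, {"delta_pos": [0, 0, 0], "dr": [0, 0, 0], "hand": 0.25}])

```text
t: 4.27
position: [0.4838, 0.3666, 0.0055]
eef_rot: [0.001, 0.872, 0.489, 0.002]
wrist_force: [-0.0, -0.4, -0.3]
width: 0.0417
```

Emit:
move_arm(motion=[{"delta_pos": [0, 0, 0], "dr": [0, 0, 0], "hand": 0.2}, {"delta_pos": [0, 0, 0], "dr": [0, 0, 0], "hand": 0.2}, {"delta_pos": [0, 0, 0], "dr": [0, 0, 0], "hand": 0.2}, {"delta_pos": [0, 0, 0], "dr": [0, 0, 0], "hand": 0.2}, {"delta_pos": [0, 0, 0], "dr": [0, 0, 0], "hand": 0.2}])

```text
t: 4.68
position: [0.4836, 0.3667, 0.0056]
eef_rot: [0.0, 0.872, 0.489, 0.002]
wrist_force: [-0.1, 0.6, 0.6]
width: 0.0253
```

```bash
python3 -c "
from h import *
go((.484,.3675,.006),-31.5)"
```

```text
t 4.68 pos [0.4836 0.3667 0.0056] yaw -31.5 F [-0.1  0.6  0.6] w 0.0253 q6 0.68
dpos frac [ 0.0042 -0.0004 -0.0021] rot frac [ 0.0028 -0.0031  0.0007] rows>= 0.0 0.0
```

Emit:
move_arm(motion=[{"delta_pos": [0, 0, 0], "dr": [0, 0, 0], "hand": 0}, {"delta_pos": [0, 0, 0], "dr": [0, 0, 0], "hand": 0}, {"delta_pos": [0, 0, -0.05], "dr": [0, 0, 0], "hand": 0}, {"delta_pos": [0, 0, -0.1], "dr": [0, 0, 0], "hand": 0}, {"delta_pos": [0, 0, -0.15], "dr": [0, 0, 0], "hand": 0}])

```text
t: 5.1
position: [0.4793, 0.3634, 0.0617]
eef_rot: [0.002, 0.872, 0.489, -0.005]
wrist_force: [-0.2, -0.2, -2.5]
width: 0.0252
```

Emit:
move_arm(motion=[{"delta_pos": [0, 0, -0.18], "dr": [0, 0, 0], "hand": 0}, {"delta_pos": [0, 0, -0.18], "dr": [0, 0, 0], "hand": 0}, {"delta_pos": [0, 0, -0.15], "dr": [0, 0, 0], "hand": 0}, {"delta_pos": [0, 0, -0.1], "dr": [0, 0, 0], "hand": 0}, {"delta_pos": [0, 0, 0], "dr": [0, 0, 0], "hand": 0}])

```text
t: 5.52
position: [0.4805, 0.363, 0.1958]
eef_rot: [0.002, 0.873, 0.488, -0.003]
wrist_force: [0.7, 0.5, -2.7]
width: 0.0253
```

```bash
python3 - <<'E'
from h import *
go((.562,.0255,.18),-7.5)
s=manip.snapshot("wrist"); cv2.imwrite("pics/w4.png",s["frame"])
E
```

```text
t 5.52 pos [0.4805 0.363  0.1958] yaw -31.6 F [ 0.7  0.5 -2.7] w 0.0253 q6 1.06
dpos frac [-1.2229  1.2312  0.0891] rot frac [-0.0015  0.0099 -0.5356] rows>= 8.3 3.4
```

View pics/w4.png

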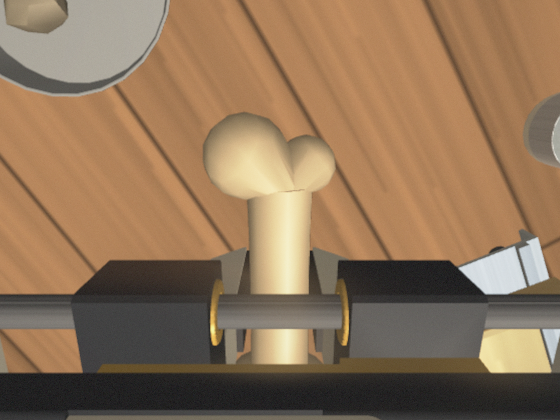

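The bone is held level and straight, and the weight reads about 2.7 N. I'll turn by 24° and carry it over the sled.

Emit:
move_arm(motion=[{"delta_pos": [0, 0, 0], "dr": [0, 0, -0.11], "hand": 0}, {"delta_pos": [0, 0, 0], "dr": [0, 0, -0.12], "hand": 0}, {"delta_pos": [0, 0, 0], "dr": [0, 0, -0.12], "hand": 0}, {"delta_pos": [0, 0, 0], "dr": [0, 0, -0.12], "hand": 0}, {"delta_pos": [0, 0, 0], "dr": [0, 0, -0.05], "hand": 0}])

```text
t: 5.98
position: [0.4758, 0.36, 0.1875]
eef_rot: [0.001, 0.75, 0.661, -0.009]
wrist_force: [-0.2, 0.7, -2.1]
width: 0.0251
```

```bash
python3 - <<'E'
from h import *
go((.562,.0255,.18),-7.5)
E
```

```text
t 5.98 pos [0.4758 0.36   0.1875] yaw -7.2 F [-0.2  0.7 -2.1] w 0.0251 q6 1.05
dpos frac [-1.6049  0.6375  0.0566] rot frac [-0.0132  0.0204  0.007 ] rows>= 8.3 0.2
```

Emit:
move_arm(motion=[{"delta_pos": [-0.1, 0.04, 0], "dr": [-0.013, 0.02, 0], "hand": 0}, {"delta_pos": [-0.16, 0.064, -0.003], "dr": [0, 0, 0], "hand": 0}, {"delta_pos": [-0.16, 0.064, -0.003], "dr": [0, 0, 0], "hand": 0}, {"delta_pos": [-0.16, 0.064, -0.003], "dr": [0, 0, 0], "hand": 0}, {"delta_pos": [-0.16, 0.064, -0.003], "dr": [0, 0, 0], "hand": 0}])

```text
t: 6.4
position: [0.5089, 0.2089, 0.1796]
eef_rot: [-0.003, 0.743, 0.669, -0.007]
wrist_force: [0.4, -0.1, -3.1]
width: 0.0251
```

```bash
python3 - <<'E'
from h import *
go((.562,.0255,.18),-7.5)
E
```

```text
t 6.40 pos [0.5089 0.2089 0.1796] yaw -6.0 F [ 0.4 -0.1 -3.1] w 0.0251 q6 0.98
dpos frac [-0.8847  0.3592 -0.0018] rot frac [-0.0176  0.0074  0.034 ] rows>= 4.6 0.2
```

Emit:
move_arm(motion=[{"delta_pos": [-0.16, 0.065, -0.005], "dr": [-0.017, 0.007, 0.034], "hand": 0}, {"delta_pos": [-0.16, 0.065, -0.003], "dr": [0, 0, 0], "hand": 0}, {"delta_pos": [-0.16, 0.065, -0.003], "dr": [0, 0, 0], "hand": 0}, {"delta_pos": [-0.16, 0.065, -0.003], "dr": [0, 0, 0], "hand": 0}, {"delta_pos": [-0.12, 0.05, -0.003], "dr": [0, 0, 0], "hand": 0}])

```text
t: 6.82
position: [0.546, 0.0392, 0.1749]
eef_rot: [-0.002, 0.753, 0.658, -0.007]
wrist_force: [0.2, -0.2, -2.2]
width: 0.025
```

Emit:
move_arm(motion=[{"delta_pos": [-0.06, 0.02, 0], "dr": [0, 0, 0], "hand": 0}, {"delta_pos": [0, 0, 0], "dr": [0, 0, 0], "hand": 0}])

```text
t: 6.98
position: [0.5469, 0.0175, 0.1722]
eef_rot: [-0.002, 0.756, 0.655, -0.01]
wrist_force: [-0.9, -0.2, -2.8]
width: 0.0251
```

```bash
python3 - <<'E'
from h import *
import pickle
go((.562,.0255,.12),-7.5)
for n in("scene","side","wrist"):
    o=manip.get_obs(); s=manip.snapshot(n); pickle.dump((o,s),open(n+"5.pkl","wb")); f=s["frame"]
    if n=="side": f=cv2.resize(f[90:270,210:410],None,fx=4,fy=3.33,interpolation=cv2.INTER_CUBIC)
    if n=="scene": f=cv2.resize(f[140:290,150:340],None,fx=4,fy=4,interpolation=cv2.INTER_CUBIC)
    cv2.imwrite(f"pics/{n}5.png",f)
E
```

```text
t 6.98 pos [0.5469 0.0175 0.1722] yaw -8.2 F [-0.9 -0.2 -2.8] w 0.0251 q6 0.97
dpos frac [0.0537 0.073  0.2591] rot frac [-0.0203  0.0158 -0.0156] rows>= 1.3 0.2
```

View pics/wrist5.png

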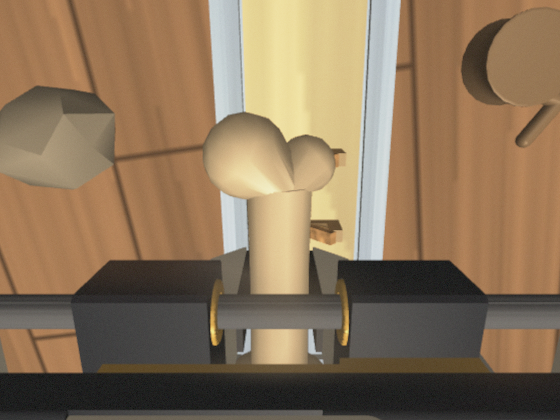

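View pics/side5.png

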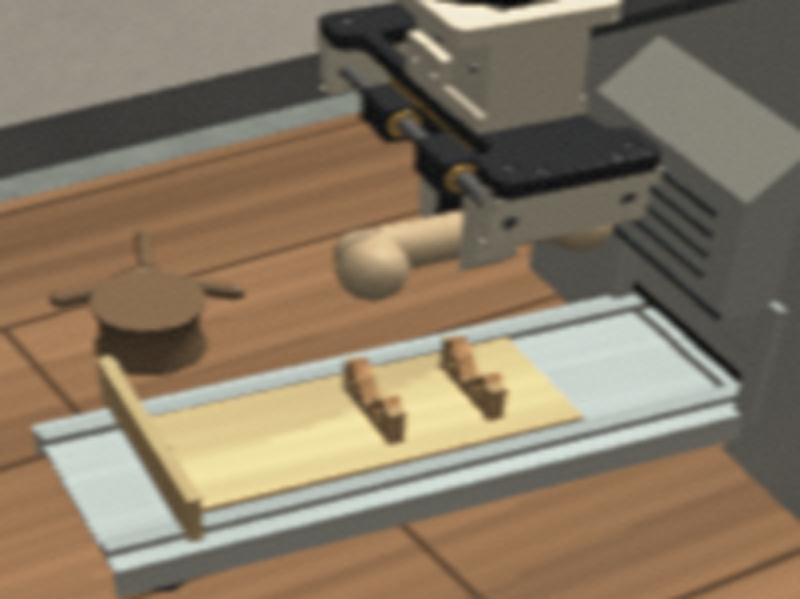

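View pics/scene5.png

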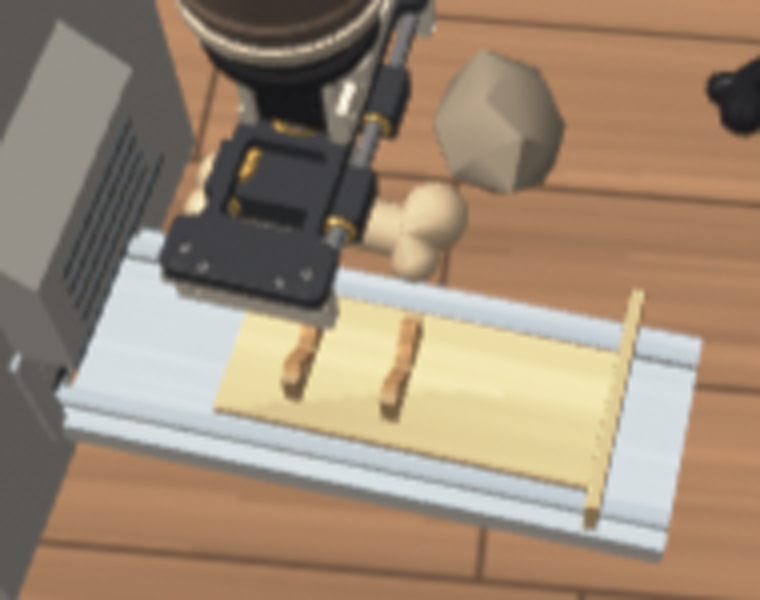

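Everything agrees so far. The bone sits above the saddles, offset by about 15 mm in x and 8 mm in y. I'll centre it and come down to z = 0.12.

Emit:
move_arm(motion=[{"delta_pos": [0.04, 0.05, 0.05], "dr": [-0.02, 0.016, -0.015], "hand": 0}, {"delta_pos": [0.01, 0.02, 0.08], "dr": [0, 0, 0], "hand": 0}, {"delta_pos": [0.0, 0, 0.08], "dr": [0, 0, 0], "hand": 0}, {"delta_pos": [0, 0, 0.03], "dr": [0, 0, 0], "hand": 0}, {"delta_pos": [0, 0, 0], "dr": [0, 0, 0], "hand": 0}])

```text
t: 7.55
position: [0.5607, 0.0414, 0.1209]
eef_rot: [-0.003, 0.746, 0.666, 0.002]
wrist_force: [0.2, -1.2, -1.9]
width: 0.0251
```

```bash
python3 - <<'E'
from h import *
go((.562,.0255,.12),-7.5)
E
```

```text
t 7.55 pos [0.5607 0.0414 0.1209] yaw -6.5 F [ 0.2 -1.2 -1.9] w 0.0251 q6 0.85
dpos frac [-0.0782  0.0156  0.0038] rot frac [-0.0035 -0.0091  0.0228] rows>= 0.4 0.2
```

Emit:
move_arm(motion=[{"delta_pos": [-0.06, 0.012, -0.005], "dr": [-0.003, -0.009, 0.02], "hand": 0}, {"delta_pos": [0, 0, -0.003], "dr": [0, 0, 0], "hand": 0}, {"delta_pos": [0, 0, -0.003], "dr": [0, 0, 0], "hand": 0}])

```text
t: 7.8
position: [0.5612, 0.0307, 0.1235]
eef_rot: [-0.001, 0.75, 0.661, -0.001]
wrist_force: [-0.1, 1.0, -3.0]
width: 0.025
```

```bash
python3 - <<'E'
from h import *
go((.562,.0255,.12),-7.5)
E
```

```text
t 7.80 pos [0.5612 0.0307 0.1235] yaw -7.2 F [-0.1  1.  -3. ] w 0.0250 q6 0.86
dpos frac [-0.0253  0.0073  0.0176] rot frac [-0.002   0.0003  0.0059] rows>= 0.2 0.0
```

Emit:
move_arm(motion=[{"delta_pos": [-0.02, 0.006, 0.02], "dr": [0, 0, 0.005], "hand": 0}, {"delta_pos": [0, 0, 0.02], "dr": [0, 0, 0], "hand": 0}, {"delta_pos": [0, 0, 0], "dr": [0, 0, 0], "hand": 0}])

```text
t: 8.05
position: [0.5632, 0.0258, 0.117]
eef_rot: [0.001, 0.752, 0.659, 0.001]
wrist_force: [0.3, -0.6, -2.5]
width: 0.025
```

```bash
python3 - <<'E'
from h import *
import pickle
go((.562,.0255,.1),-7.5)
for n in("side","wrist","scene"):
    o=manip.get_obs(); s=manip.snapshot(n); pickle.dump((o,s),open(n+"6.pkl","wb")); f=s["frame"]
    if n=="side": f=cv2.resize(f[90:270,210:410],None,fx=4,fy=3.33,interpolation=cv2.INTER_CUBIC)
    if n=="scene": f=cv2.resize(f[140:290,150:340],None,fx=4,fy=4,interpolation=cv2.INTER_CUBIC)
    cv2.imwrite(f"pics/{n}6.png",f)
go((.562,.0255,.1),-7.5)
E
```

```text
t 8.05 pos [0.5632 0.0258 0.117 ] yaw -7.5 F [ 0.3 -0.6 -2.5] w 0.0250 q6 0.84
dpos frac [-0.0023 -0.0057  0.085 ] rot frac [ 0.0026 -0.0011 -0.0007] rows>= 0.4 0.0
t 8.20 pos [0.5633 0.0259 0.1174] yaw -7.5 F [ 0.5  0.7 -2.7] w 0.0252 q6 0.84
dpos frac [-0.0028 -0.0066  0.0872] rot frac [ 0.003  -0.0011 -0.0006] rows>= 0.4 0.0
```

View pics/wrist6.png

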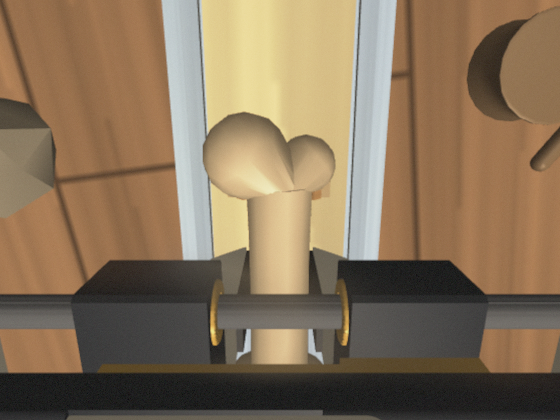

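View pics/side6.png

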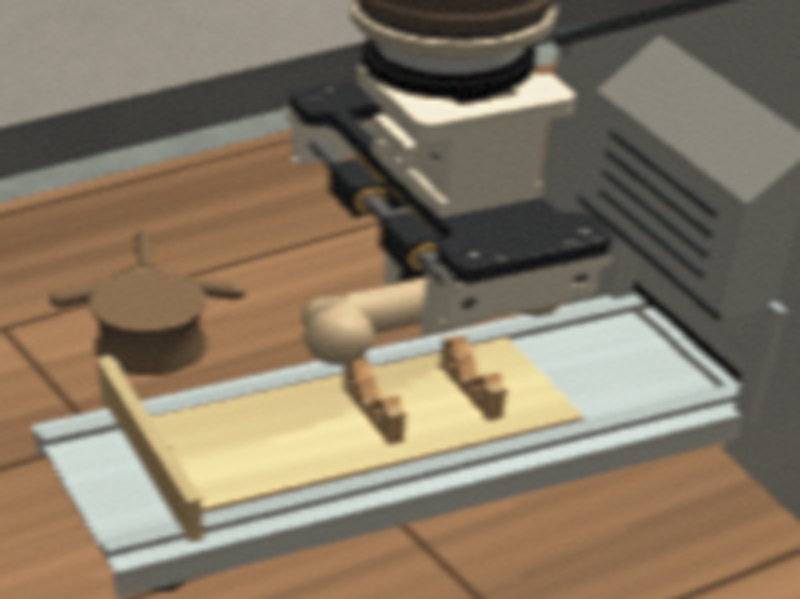

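View pics/scene6.png

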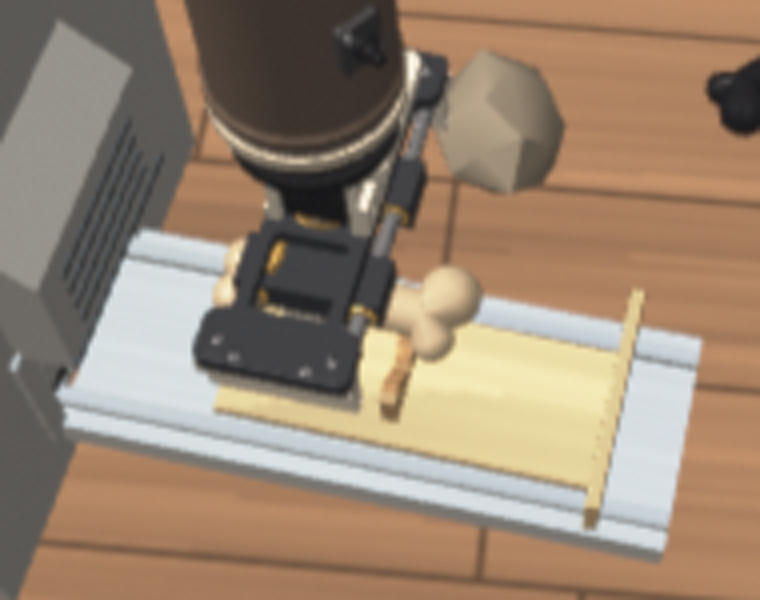

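```bash
python3 - <<'E'
from h import *
import pickle
o,s=pickle.load(open("wrist6.pkl","rb")); c=cam(s,o); f=s["frame"]
cv2.imwrite("pics/w6z.png",cv2.resize(f[100:300,160:400],None,fx=3.2,fy=3,interpolation=cv2.INTER_CUBIC))
h=cv2.cvtColor(f,cv2.COLOR_BGR2HSV)
xh=np.array([.991,-.134]); yh=np.array([.134,.991]); seat=np.array([.562,.0255])
for r in (20,50,80,100):
    row=h[r]; m=np.nonzero((row[:,0]>15)&(row[:,0]<30)&(row[:,1]>60)&(row[:,2]>120))[0]; m=m[(m>180)&(m<380)]
    a=onz(c,(m.min(),r),.048);b=onz(c,(m.max()+1,r),.048); mid=(a+b)[:2]/2
    print(r,m.min(),m.max(),"w",np.linalg.norm(a-b),"lat",(mid-seat)@xh,"along",(mid-seat)@yh)
z=o["position"][2]+.0125
for r in (200,220,240):
    row=h[r]; m=np.nonzero((row[:,2]>0))[0]
    print(r,[tuple(row[x]) for x in (240,246,250,256,300,306,310,314,320)])
for p in [(248,210),(310,210)]: P=onz(c,p,z)[:2]; print(p,"lat",(P-seat)@xh,"along",(P-seat)@yh)
P=onz(c,(280,193),z+.013)[:2]; print("shaft/lobe joint along",(P-seat)@yh, "TCP",(o["position"][:2]-seat)@yh,(o["position"][:2]-seat)@xh)
E
```

```text
20 203 354 w 0.08356228668199966 lat 0.00273407175961098 along 0.11710540258883992
50 204 352 w 0.08359429170418349 lat 0.0024993285170261175 along 0.10179370614098789
80 206 351 w 0.08362869133958752 lat 0.002827549187628054 along 0.08584201526993694
100 207 350 w 0.08365208339072336 lat 0.0028604747482741536 along 0.07483011221581774
200 [(np.uint8(24), np.uint8(89), np.uint8(230)), (np.uint8(19), np.uint8(101), np.uint8(213)), (np.uint8(18), np.uint8(89), np.uint8(140)), (np.uint8(18), np.uint8(90), np.uint8(179)), (np.uint8(17), np.uint8(92), np.uint8(208)), (np.uint8(18), np.uint8(92), np.uint8(181)), (np.uint8(18), np.uint8(94), np.uint8(160)), (np.uint8(19), np.uint8(105), np.uint8(204)), (np.uint8(21), np.uint8(95), np.uint8(210))]
220 [(np.uint8(23), np.uint8(91), np.uint8(230)), (np.uint8(24), np.uint8(85), np.uint8(235)), (np.uint8(20), np.uint8(89), np.uint8(132)), (np.uint8(18), np.uint8(89), np.uint8(181)), (np.uint8(18), np.uint8(92), np.uint8(203)), (np.uint8(18), np.uint8(90), np.uint8(173)), (np.uint8(19), np.uint8(92), np.uint8(182)), (np.uint8(20), np.uint8(94), np.uint8(212)), (np.uint8(21), np.uint8(95), np.uint8(211))]
240 [(np.uint8(23), np.uint8(88), np.uint8(229)), (np.uint8(23), np.uint8(86), np.uint8(235)), (np.uint8(18), np.uint8(90), np.uint8(133)), (np.uint8(18), np.uint8(91), np.uint8(179)), (np.uint8(18), np.uint8(93), np.uint8(201)), (np.uint8(18), np.uint8(89), np.uint8(166)), (np.uint8(21), np.uint8(95), np.uint8(202)), (np.uint8(20), np.uint8(93), np.uint8(215)), (np.uint8(20), np.uint8(94), np.uint8(210))]
(248, 210) lat -0.009711429851095153 along 0.03228435298670633
(310, 210) lat 0.015289139715928345 along 0.03234263264419069
shaft/lobe joint along 0.0425680780031185 TCP 0.0002716785950336162 0.001277149754206481
```

View pics/w6z.png

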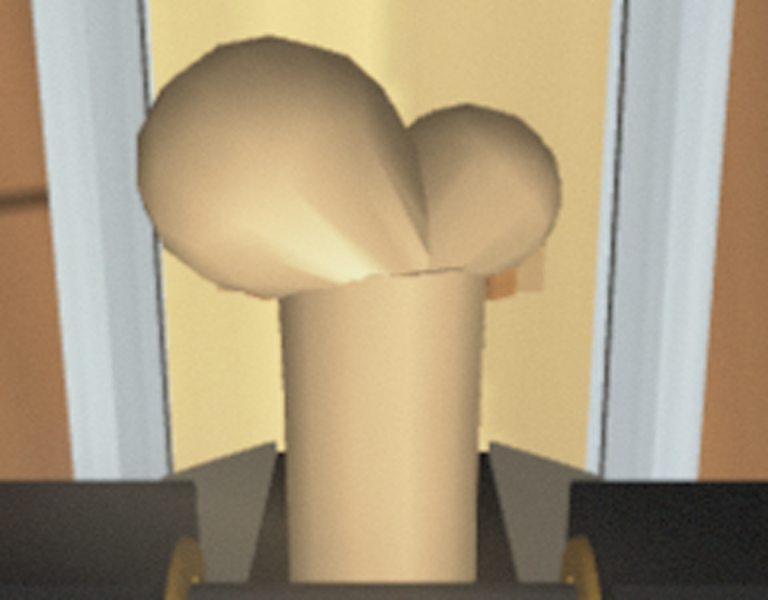

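```bash
python3 - <<'E'
from h import *
import pickle
o,s=pickle.load(open("wrist6.pkl","rb")); c=cam(s,o)
xh=np.array([.991,-.134]); yh=np.array([.134,.991]); seat=np.array([.562,.0255])
for p in [(545,243),(545,290),(515,297)]:
    q=(160+p[0]/3.2-.5,100+p[1]/3-.5); P=onz(c,q,.078)[:2]; print(q,(P-seat)@xh,(P-seat)@yh)
f=s["frame"]; cv2.imwrite("pics/w6y.png",cv2.resize(f[160:220,290:370],None,fx=9,fy=9,interpolation=cv2.INTER_NEAREST))
E
```

```text
(329.8125, 180.5) 0.030078326180074697 0.03356625355412023
(329.8125, 196.16666666666669) 0.030428094367513737 0.024922617798611938
(320.4375, 198.5) 0.025395849345610025 0.02360533752293761
```

View pics/w6y.png

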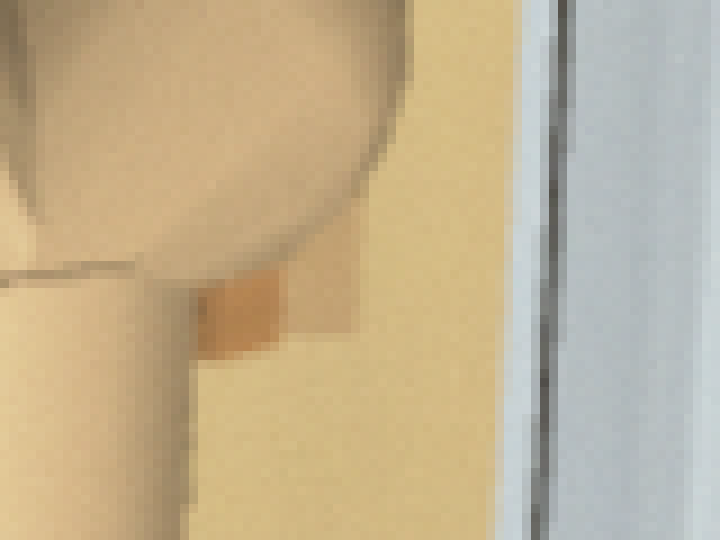

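Seen by the wrist camera, the shaft and the sled centreline agree laterally to within 0.5 mm, and lengthwise the error is about 1 mm. Lowering now.

Emit:
move_arm(motion=[{"delta_pos": [0, 0, 0.05], "dr": [0, 0, 0], "hand": 0}, {"delta_pos": [0, 0, 0.05], "dr": [0, 0, 0], "hand": 0}, {"delta_pos": [0, 0, 0.04], "dr": [0, 0, 0], "hand": 0}, {"delta_pos": [0, 0, 0], "dr": [0, 0, 0], "hand": 0}])

```text
t: 8.53
position: [0.5636, 0.0263, 0.0868]
eef_rot: [0.001, 0.752, 0.659, 0.002]
wrist_force: [-0.6, 0.5, -2.4]
width: 0.0254
```

```bash
python3 - <<'E'
from h import *
go((.5633,.0263,.0655),-7.5)
E
```

```text
t 8.53 pos [0.5636 0.0263 0.0868] yaw -7.5 F [-0.6  0.5 -2.4] w 0.0254 q6 0.77
dpos frac [-0.0006 -0.0017  0.1066] rot frac [ 0.0039 -0.0018  0.0003] rows>= 0.5 0.0
```

Emit:
move_arm(motion=[{"delta_pos": [0, 0, 0.02], "dr": [0, 0, 0], "hand": 0}, {"delta_pos": [0, 0, 0.02], "dr": [0, 0, 0], "hand": 0}, {"delta_pos": [0, 0, 0.02], "dr": [0, 0, 0], "hand": 0}, {"delta_pos": [0, 0, 0.01], "dr": [0, 0, 0], "hand": 0}, {"delta_pos": [0, 0, 0], "dr": [0, 0, 0], "hand": 0}])

```text
t: 8.95
position: [0.5629, 0.0263, 0.07]
eef_rot: [0.0, 0.752, 0.659, 0.0]
wrist_force: [0.5, 0.6, -2.9]
width: 0.0253
```

```bash
python3 - <<'E'
from h import *
import pickle
go((.5633,.0263,.0655),-7.5)
for n in("side","wrist"):
    o=manip.get_obs(); s=manip.snapshot(n); pickle.dump((o,s),open(n+"7.pkl","wb")); f=s["frame"]
    if n=="side": f=cv2.resize(f[90:270,210:410],None,fx=4,fy=3.33,interpolation=cv2.INTER_CUBIC)
    cv2.imwrite(f"pics/{n}7.png",f)
E
```

```text
t 8.95 pos [0.5629 0.0263 0.07  ] yaw -7.5 F [ 0.5  0.6 -2.9] w 0.0253 q6 0.74
dpos frac [0.0002 0.0018 0.0224] rot frac [ 0.0011 -0.0007  0.0003] rows>= 0.1 0.0
```

View pics/wrist7.png

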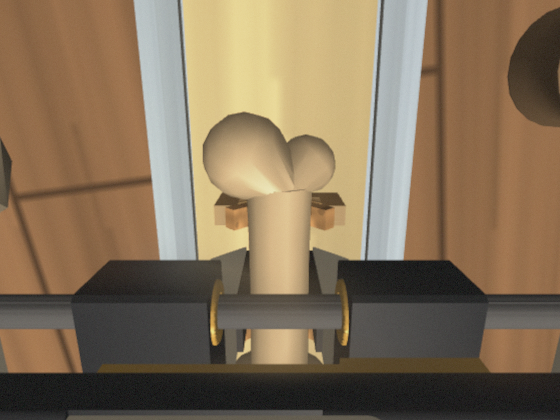

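View pics/side7.png

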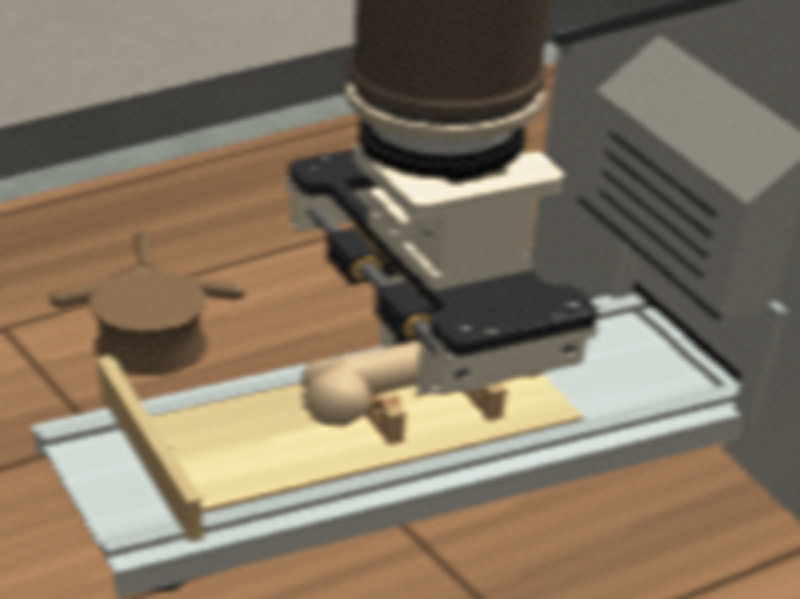

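The bone is centred over the V (saddle spans 217 to 345, shaft at 280) and the lobes are clear behind the saddle. I'll lower the last few millimetres slowly.

Emit:
move_arm(motion=[{"delta_pos": [0, 0, 0.012], "dr": [0, 0, 0], "hand": 0}, {"delta_pos": [0, 0, 0.006], "dr": [0, 0, 0], "hand": 0}, {"delta_pos": [0, 0, 0], "dr": [0, 0, 0], "hand": 0}])

```text
t: 9.3
position: [0.5638, 0.0264, 0.0673]
eef_rot: [0.001, 0.752, 0.659, 0.001]
wrist_force: [-0.1, 0.3, -3.2]
width: 0.0251
```

Emit:
move_arm(motion=[{"delta_pos": [0, 0, 0.006], "dr": [0, 0, 0], "hand": 0}, {"delta_pos": [0, 0, 0], "dr": [0, 0, 0], "hand": 0}, {"delta_pos": [0, 0, 0], "dr": [0, 0, 0], "hand": 0}])

```text
t: 9.55
position: [0.5637, 0.0264, 0.0665]
eef_rot: [0.001, 0.752, 0.659, 0.002]
wrist_force: [0.1, 0.4, -2.5]
width: 0.0255
```

Emit:
move_arm(motion=[{"delta_pos": [0, 0, 0.008], "dr": [0, 0, 0], "hand": 0}, {"delta_pos": [0, 0, 0.003], "dr": [0, 0, 0], "hand": 0}])

```text
t: 9.72
position: [0.5634, 0.0265, 0.0658]
eef_rot: [0.0, 0.752, 0.659, 0.002]
wrist_force: [-3.7, -0.1, 6.0]
width: 0.0252
```

Emit:
move_arm(motion=[{"delta_pos": [0, 0, 0.007], "dr": [0, 0, 0], "hand": 0}, {"delta_pos": [0, 0, 0.002], "dr": [0, 0, 0], "hand": 0}])

```text
t: 9.88
position: [0.5633, 0.0265, 0.0658]
eef_rot: [-0.0, 0.752, 0.659, 0.002]
wrist_force: [-1.8, -0.2, 0.2]
width: 0.0251
```

The bone touched down at the expected height (+6 N at most, 0.2 N now). Opening partway.

Emit:
move_arm(motion=[{"delta_pos": [0, 0, 0], "dr": [0, 0, 0], "hand": 0.35}, {"delta_pos": [0, 0, 0], "dr": [0, 0, 0], "hand": 0.5}, {"delta_pos": [0, 0, 0], "dr": [0, 0, 0], "hand": 0.6}, {"delta_pos": [0, 0, 0], "dr": [0, 0, 0], "hand": 0.6}, {"delta_pos": [0, 0, 0], "dr": [0, 0, 0], "hand": 0.6}])

```text
t: 10.3
position: [0.565, 0.0265, 0.0667]
eef_rot: [0.001, 0.752, 0.659, 0.004]
wrist_force: [-0.3, 0.0, 0.1]
width: 0.0527
```

```bash
python3 - <<'E'
from h import *
go((.5633,.0263,.2),-7.5)
s=manip.snapshot("wrist"); cv2.imwrite("pics/w8.png",s["frame"])
E
```

```text
t 10.30 pos [0.565  0.0265 0.0667] yaw -7.5 F [-0.3  0.   0.1] w 0.0527 q6 0.73
dpos frac [ 0.0008 -0.0043 -0.6664] rot frac [ 0.008  -0.0059 -0.0005] rows>= 3.2 0.1
```

View pics/w8.png

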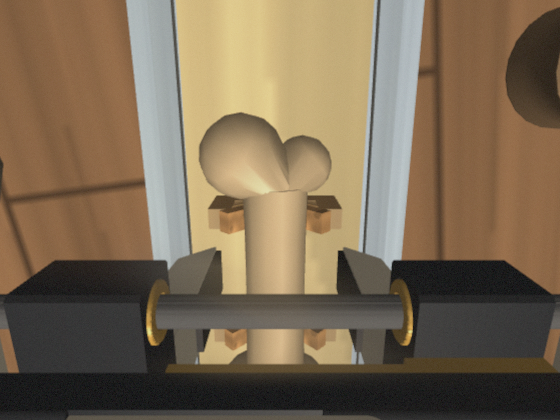

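The bone rests in both Vs and the fingers are clear of it. Lifting.

Emit:
move_arm(motion=[{"delta_pos": [0, -0.004, -0.05], "dr": [0, 0, 0], "hand": 0.6}, {"delta_pos": [0, 0, -0.1], "dr": [0, 0, 0], "hand": 0.6}, {"delta_pos": [0, 0, -0.15], "dr": [0, 0, 0], "hand": 0.6}, {"delta_pos": [0, 0, -0.18], "dr": [0, 0, 0], "hand": 0.6}, {"delta_pos": [0, 0, -0.18], "dr": [0, 0, 0], "hand": 0.6}])

```text
t: 10.77
position: [0.558, 0.0256, 0.1977]
eef_rot: [-0.003, 0.752, 0.659, -0.003]
wrist_force: [0.2, 1.4, 0.6]
width: 0.0546
```

```bash
python3 - <<'E'
from h import *
print(manip.get_obs()["joint_positions"].round(2))
go((.592,.28,.2),-7.5)
s=manip.snapshot("side"); f=s["frame"]; cv2.imwrite("pics/s9.png",cv2.resize(f[90:270,210:410],None,fx=4,fy=3.33,interpolation=cv2.INTER_CUBIC))
s=manip.snapshot("wrist"); cv2.imwrite("pics/w9.png",s["frame"])
E
```

```text
[-0.47  0.37  0.45  1.8  -0.19  1.02 -0.08]
t 10.77 pos [0.558  0.0256 0.1977] yaw -7.6 F [0.2 1.4 0.6] w 0.0546 q6 1.02
dpos frac [ 1.2834e+00  1.0000e-03 -1.3000e-02] rot frac [-0.0108  0.0015 -0.0014] rows>= 6.2 0.1
```

View pics/s9.png

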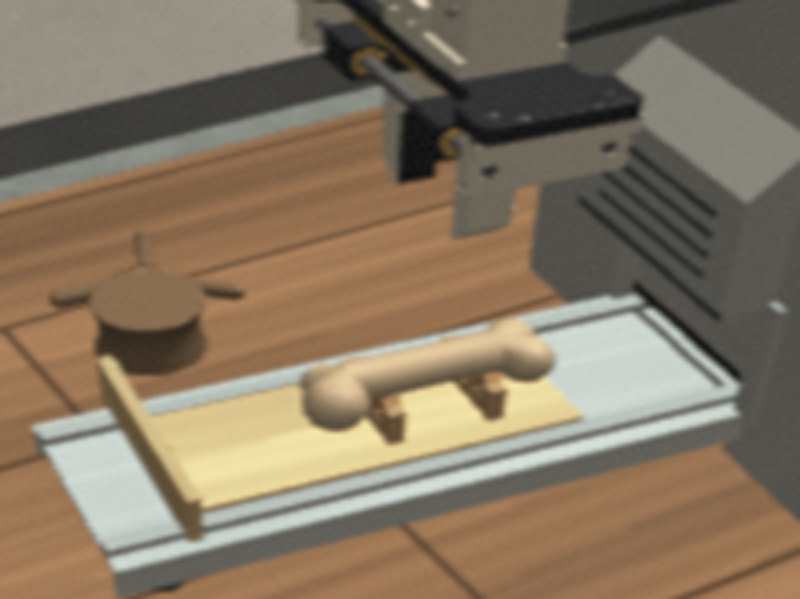

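View pics/w9.png

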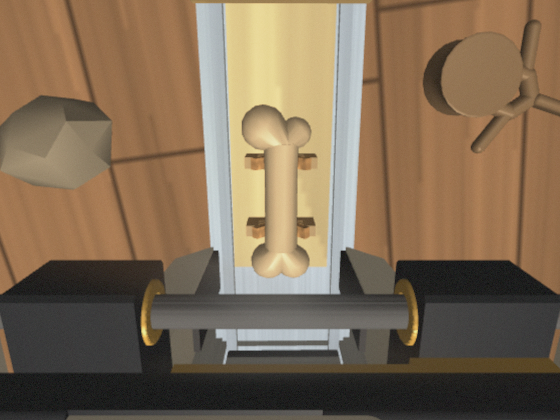

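The bone is seated level in both saddles. I'll move back beyond the end board, shut the fingers, and lean the tool.

Emit:
move_arm(motion=[{"delta_pos": [0.16, 0, 0], "dr": [0, 0, 0], "hand": 0}, {"delta_pos": [0.2, 0, -0.004], "dr": [0, 0, 0], "hand": 0}, {"delta_pos": [0.2, 0, -0.004], "dr": [0, 0, 0], "hand": 0}, {"delta_pos": [0.2, 0, -0.004], "dr": [0, 0, 0], "hand": 0}, {"delta_pos": [0.2, 0, -0.004], "dr": [0, 0, 0], "hand": 0}])

```text
t: 11.28
position: [0.591, 0.2085, 0.2136]
eef_rot: [0.004, 0.759, 0.651, 0.004]
wrist_force: [1.2, 0.3, 0.8]
width: 0.0263
```

Emit:
move_arm(motion=[{"delta_pos": [0.16, 0, 0], "dr": [0, 0, 0], "hand": 0}, {"delta_pos": [0, 0, 0], "dr": [0, -0.12, 0], "hand": 0}, {"delta_pos": [0, 0, 0], "dr": [0, -0.15, 0], "hand": 0}, {"delta_pos": [0, 0, 0], "dr": [0, -0.15, 0], "hand": 0}, {"delta_pos": [0, 0, 0], "dr": [0, -0.15, 0], "hand": 0}])

```text
t: 11.7
position: [0.5971, 0.2475, 0.2215]
eef_rot: [0.154, 0.742, 0.632, -0.163]
wrist_force: [0.7, -1.6, -1.1]
width: 0.001
```

```bash
python3 - <<'E'
from h import *
o=manip.get_obs(); print(o["joint_positions"].round(2), rot(o).as_matrix().round(3))
go((.592,.24,.2),-7.5,-45)
E
```

```text
[-0.94  0.69  0.52  1.33  0.05  1.45 -0.65] [[ 0.147  0.988 -0.048]
 [ 0.888 -0.153 -0.434]
 [-0.436  0.021 -0.899]]
t 11.70 pos [0.5971 0.2475 0.2215] yaw -8.8 F [ 0.7 -1.6 -1.1] w 0.0010 q6 1.45
dpos frac [ 0.0097 -0.0217  0.1143] rot frac [ 0.005  -0.4245 -0.04  ] rows>= 0.6 2.7
```

Emit:
move_arm(motion=[{"delta_pos": [0, 0, 0], "dr": [0, -0.14, -0.013], "hand": 0}, {"delta_pos": [0, 0, 0], "dr": [0, -0.14, -0.013], "hand": 0}, {"delta_pos": [0, 0, 0], "dr": [0, -0.14, -0.013], "hand": 0}, {"delta_pos": [0, 0, 0], "dr": [0, 0, 0], "hand": 0}])

```text
t: 12.03
position: [0.5949, 0.2556, 0.2204]
eef_rot: [0.261, 0.689, 0.61, -0.292]
wrist_force: [-1.8, 1.0, -2.8]
width: 0.0004
```

```bash
python3 - <<'E'
from h import *
o=manip.get_obs(); print(o["joint_positions"].round(2), rot(o).as_matrix()[:,2].round(3))
go((.592,.24,.1),-7.5,-45)
E
```

```text
[-1.02  0.9   0.57  1.15  0.19  1.7  -0.67] [-0.084 -0.716 -0.693]
t 12.03 pos [0.5949 0.2556 0.2204] yaw -6.9 F [-1.8  1.  -2.8] w 0.0004 q6 1.70
dpos frac [ 0.3791 -0.0067  0.474 ] rot frac [0.0131 0.0254 0.0072] rows>= 2.9 0.2
```

Emit:
move_arm(motion=[{"delta_pos": [0.1, 0, 0.12], "dr": [0.01, 0.02, 0], "hand": 0}, {"delta_pos": [0.1, 0, 0.12], "dr": [0, 0, 0], "hand": 0}, {"delta_pos": [0.1, 0, 0.12], "dr": [0, 0, 0], "hand": 0}, {"delta_pos": [0.06, 0, 0.08], "dr": [0, 0, 0], "hand": 0}, {"delta_pos": [0, 0, 0], "dr": [0, 0, 0], "hand": 0}])

```text
t: 12.45
position: [0.5952, 0.2453, 0.1056]
eef_rot: [0.251, 0.696, 0.611, -0.281]
wrist_force: [-0.2, -0.7, 0.0]
width: 0.0008
```

```bash
python3 - <<'E'
from h import *
o=manip.get_obs(); print(o["joint_positions"].round(2), rot(o).as_matrix()[:,2].round(3))
go((.590,.23,.063),-7.5,-45)
s=manip.snapshot("side"); f=s["frame"]; cv2.imwrite("pics/s10.png",cv2.resize(f[60:280,180:450],None,fx=2.9,fy=2.7,interpolation=cv2.INTER_CUBIC))
E
```

```text
[-1.    0.98  0.53  1.27  0.14  1.5  -0.74] [-0.084 -0.694 -0.715]
t 12.45 pos [0.5952 0.2453 0.1056] yaw -7.2 F [-0.2 -0.7  0. ] w 0.0008 q6 1.50
dpos frac [ 0.092  -0.0175  0.2078] rot frac [ 0.0089 -0.0151 -0.0008] rows>= 1.1 0.1
```

View pics/s10.png

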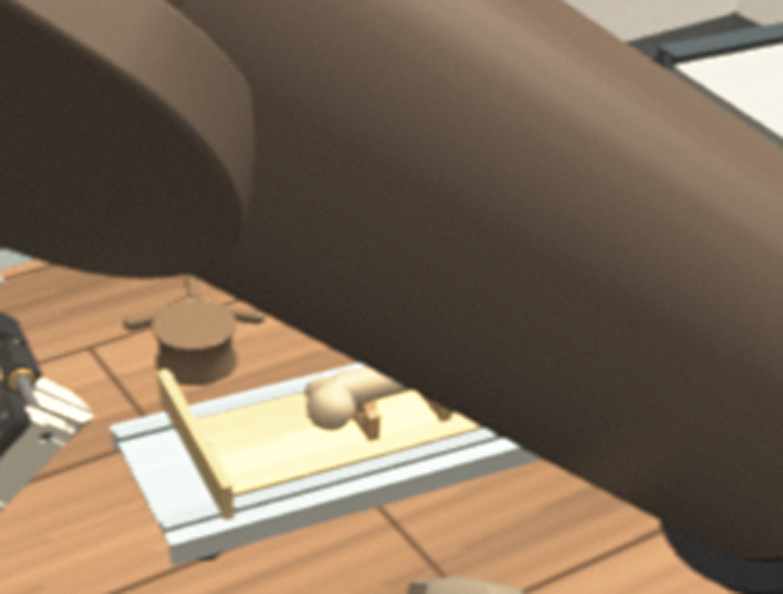

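Emit:
move_arm(motion=[{"delta_pos": [0.04, -0.01, 0.09], "dr": [0.008, -0.015, 0], "hand": 0}, {"delta_pos": [0.04, -0.008, 0.09], "dr": [0, 0, 0], "hand": 0}, {"delta_pos": [0.01, 0, 0.02], "dr": [0, 0, 0], "hand": 0}, {"delta_pos": [0, 0, 0], "dr": [0, 0, 0], "hand": 0}])

```text
t: 12.83
position: [0.5948, 0.2312, 0.0746]
eef_rot: [0.252, 0.699, 0.608, -0.28]
wrist_force: [-0.5, -0.3, 0.5]
width: 0.0008
```

```bash
python3 - <<'E'
from h import *
go((.586,.2,.064),-7.5,-45)
for n in ("scene","wrist"):
    s=manip.snapshot(n); f=s["frame"]; cv2.imwrite(f"pics/{n}11.png",f if n=="wrist" else cv2.resize(f[100:300,120:400],None,fx=2.8,fy=2.8,interpolation=cv2.INTER_CUBIC))
E
```

```text
t 12.83 pos [0.5948 0.2312 0.0746] yaw -7.7 F [-0.5 -0.3  0.5] w 0.0008 q6 1.44
dpos frac [-0.078  -0.0234  0.1498] rot frac [ 0.0087 -0.0158 -0.014 ] rows>= 0.8 0.1
```

View pics/scene11.png

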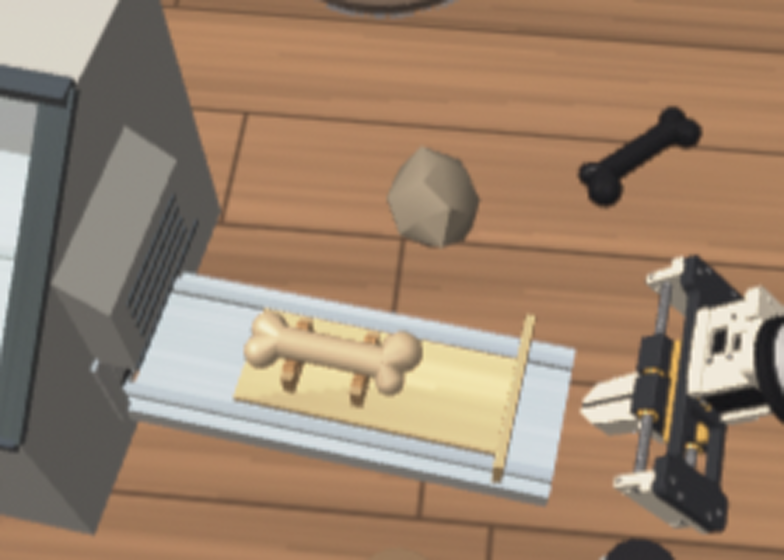

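View pics/wrist11.png

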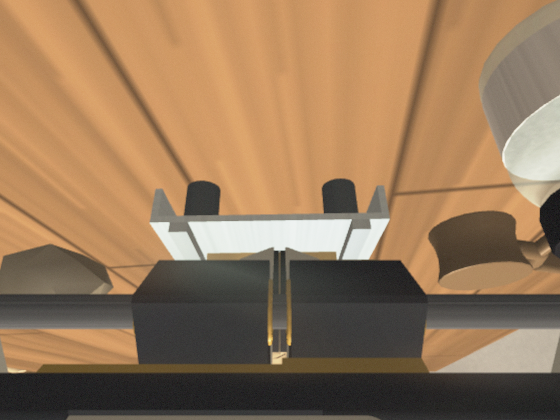

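Emit:
move_arm(motion=[{"delta_pos": [-0.04, -0.012, 0.08], "dr": [0.008, -0.015, -0.014], "hand": 0}, {"delta_pos": [-0.04, -0.01, 0.07], "dr": [0, 0, 0], "hand": 0}, {"delta_pos": [0, 0, 0.02], "dr": [0, 0, 0], "hand": 0}])

```text
t: 13.18
position: [0.5892, 0.2002, 0.0667]
eef_rot: [0.253, 0.695, 0.611, -0.282]
wrist_force: [1.0, -0.8, -0.5]
width: 0.0001
```

```bash
python3 - <<'E'
from h import *
go((.586,.19,.062),-7.5,-45)
E
```

```text
t 13.18 pos [0.5892 0.2002 0.0667] yaw -7.3 F [ 1.  -0.8 -0.5] w 0.0001 q6 1.37
dpos frac [-0.021  -0.0097  0.0538] rot frac [ 0.0101 -0.0106 -0.0026] rows>= 0.3 0.1
```

Emit:
move_arm(motion=[{"delta_pos": [-0.021, -0.01, 0.05], "dr": [0.01, -0.01, 0], "hand": 0}, {"delta_pos": [-0.025, 0, 0.025], "dr": [0, 0, 0], "hand": 0}, {"delta_pos": [-0.025, 0, 0.025], "dr": [0, 0, 0], "hand": 0}])

```text
t: 13.43
position: [0.5855, 0.1787, 0.0638]
eef_rot: [0.252, 0.696, 0.61, -0.285]
wrist_force: [1.2, 3.6, -0.4]
width: 0.0007
```

```bash
python3 - <<'E'
from h import *
go((.575,.1,.062),-7.5,-45)
E
```

```text
t 13.43 pos [0.5855 0.1787 0.0638] yaw -7.5 F [ 1.2  3.6 -0.4] w 0.0007 q6 1.34
dpos frac [-0.2759 -0.0008  0.2855] rot frac [ 0.0041 -0.0066 -0.0026] rows>= 1.9 0.1
```

Contact came at y = 0.179, as predicted, with about 3.6 N. Pushing gently.

Emit:
move_arm(motion=[{"delta_pos": [-0.03, 0, 0.03], "dr": [0, 0, 0], "hand": 0}, {"delta_pos": [-0.035, 0, 0.035], "dr": [0, 0, 0], "hand": 0}, {"delta_pos": [-0.035, 0, 0.035], "dr": [0, 0, 0], "hand": 0}, {"delta_pos": [-0.035, 0, 0.035], "dr": [0, 0, 0], "hand": 0}, {"delta_pos": [-0.035, 0, 0.035], "dr": [0, 0, 0], "hand": 0}])

```text
t: 13.85
position: [0.5803, 0.1308, 0.0637]
eef_rot: [0.252, 0.695, 0.612, -0.281]
wrist_force: [-0.2, 3.0, 1.5]
width: 0.0004
```

```bash
python3 - <<'E'
from h import *
go((.569,.06,.062),-7.5,-45)
for n in ("scene",):
    s=manip.snapshot(n); f=s["frame"]; cv2.imwrite(f"pics/{n}12.png",f if n=="wrist" else cv2.resize(f[100:300,120:400],None,fx=2.8,fy=2.8,interpolation=cv2.INTER_CUBIC))
E
```

```text
t 13.85 pos [0.5803 0.1308 0.0637] yaw -7.2 F [-0.2  3.   1.5] w 0.0004 q6 1.24
dpos frac [-0.2501 -0.012   0.2566] rot frac [ 0.0104 -0.0141 -0.0003] rows>= 1.7 0.1
```

View pics/scene12.png

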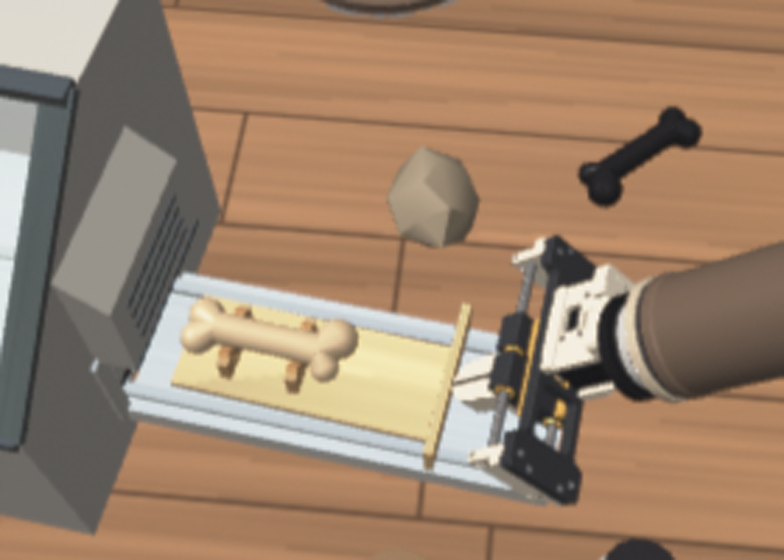

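```bash
python3 - <<'E'
from h import *
import pickle
o,s=pickle.load(open("scene0.pkl","rb")); c=cam(s)
for p in [(259,171),(291,172),(275,153),(278,187)]: print(p,onz(c,p,.03).round(3))
o,s=pickle.load(open("side0.pkl","rb")); c=cam(s)
for p in [(319,292),(371,298),(345,272),(352,322)]: print("side",p,onz(c,p,.03).round(3),onz(c,p,.06).round(3))
E
```

```text
(259, 171) [0.377 0.05  0.03 ]
(291, 172) [0.372 0.131 0.03 ]
(275, 153) [0.316 0.085 0.03 ]
(278, 187) [0.421 0.102 0.03 ]
side (319, 292) [0.395 0.126 0.03 ] [0.376 0.141 0.06 ]
side (371, 298) [0.339 0.055 0.03 ] [0.322 0.073 0.06 ]
side (345, 272) [0.41  0.059 0.03 ] [0.39  0.077 0.06 ]
side (352, 322) [0.315 0.114 0.03 ] [0.3   0.129 0.06 ]
```

Emit:
move_arm(motion=[{"delta_pos": [-0.035, -0.004, 0.036], "dr": [0.01, -0.014, 0], "hand": 0}, {"delta_pos": [-0.035, -0.004, 0.036], "dr": [0, 0, 0], "hand": 0}, {"delta_pos": [-0.035, -0.004, 0.036], "dr": [0, 0, 0], "hand": 0}, {"delta_pos": [-0.035, 0, 0.036], "dr": [0, 0, 0], "hand": 0}, {"delta_pos": [-0.035, 0, 0.036], "dr": [0, 0, 0], "hand": 0}])

```text
t: 14.32
position: [0.571, 0.0765, 0.0637]
eef_rot: [0.253, 0.695, 0.609, -0.287]
wrist_force: [1.7, 4.4, 2.8]
width: 0.0002
```

```bash
python3 - <<'E'
from h import *
go((.562,.005,.062),-7.5,-45)
E
```

```text
t 14.32 pos [0.571  0.0765 0.0637] yaw -7.5 F [1.7 4.4 2.8] w 0.0002 q6 1.17
dpos frac [-0.2485  0.0021  0.2608] rot frac [ 0.0007  0.     -0.0014] rows>= 1.7 0.0
```

```bash
python3 - <<'E'
from h import *
s=manip.snapshot("scene"); f=s["frame"]; cv2.imwrite(f"pics/scene13.png",cv2.resize(f[120:290,120:340],None,fx=3.5,fy=3.5,interpolation=cv2.INTER_CUBIC))
s=manip.snapshot("side"); f=s["frame"]; cv2.imwrite("pics/s13.png",cv2.resize(f[60:280,180:450],None,fx=2.9,fy=2.7,interpolation=cv2.INTER_CUBIC))
E
```

```text
(no output)
```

View pics/scene13.png

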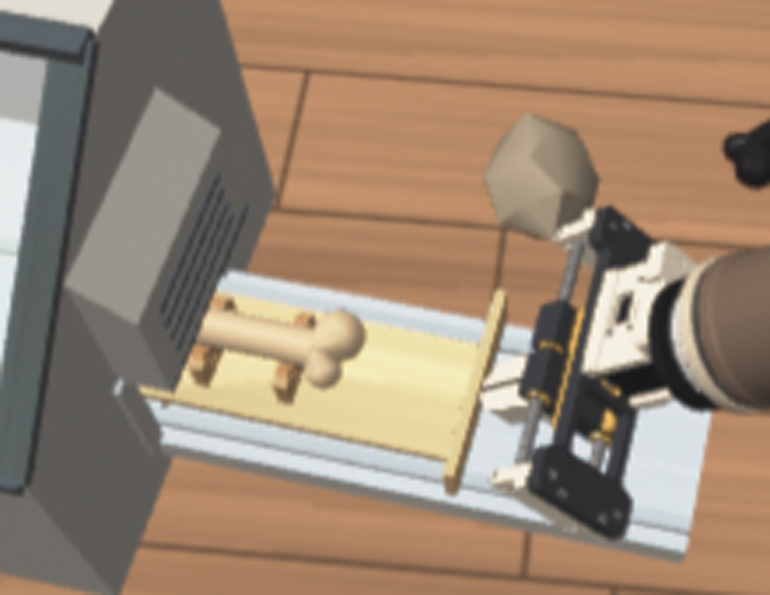

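View pics/s13.png

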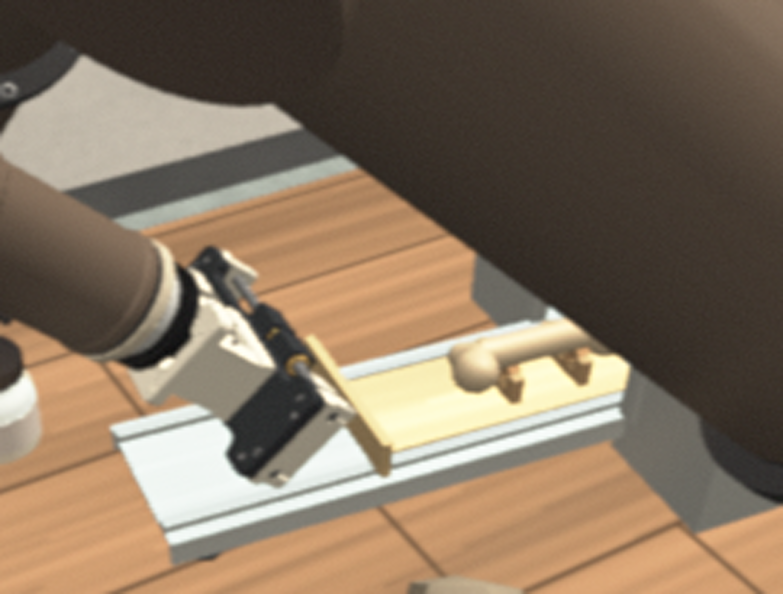

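The bone is passing under the hood, still seated, with low force. The elbow is on the far side from the cabinet. I'll go on more slowly.

Emit:
move_arm(motion=[{"delta_pos": [-0.03, 0, 0.031], "dr": [0, 0, 0], "hand": 0}, {"delta_pos": [-0.03, 0, 0.031], "dr": [0, 0, 0], "hand": 0}, {"delta_pos": [-0.03, 0, 0.031], "dr": [0, 0, 0], "hand": 0}, {"delta_pos": [-0.03, 0, 0.031], "dr": [0, 0, 0], "hand": 0}, {"delta_pos": [-0.03, 0, 0.031], "dr": [0, 0, 0], "hand": 0}])

```text
t: 14.83
position: [0.5659, 0.0341, 0.0625]
eef_rot: [0.252, 0.694, 0.61, -0.286]
wrist_force: [-0.2, 5.4, 3.4]
width: 0.0007
```

```bash
python3 - <<'E'
from h import *
go((.552,-.04,.062),-7.5,-45)
E
```

```text
t 14.83 pos [0.5659 0.0341 0.0625] yaw -7.3 F [-0.2  5.4  3.4] w 0.0007 q6 1.09
dpos frac [-0.2656 -0.0218  0.2669] rot frac [ 0.0041 -0.0044  0.0009] rows>= 1.8 0.0
```

Emit:
move_arm(motion=[{"delta_pos": [-0.03, -0.002, 0.03], "dr": [0, 0, 0], "hand": 0}, {"delta_pos": [-0.03, -0.002, 0.03], "dr": [0, 0, 0], "hand": 0}, {"delta_pos": [-0.03, -0.002, 0.03], "dr": [0, 0, 0], "hand": 0}, {"delta_pos": [-0.03, 0, 0.03], "dr": [0, 0, 0], "hand": 0}, {"delta_pos": [-0.03, 0, 0.03], "dr": [0, 0, 0], "hand": 0}])

```text
t: 15.25
position: [0.5608, -0.0074, 0.062]
eef_rot: [0.252, 0.694, 0.613, -0.283]
wrist_force: [1.5, 3.9, 3.3]
width: 0.0004
```

```bash
python3 - <<'E'
from h import *
go((.546,-.114,.062),-7.5,-45)
print(manip.get_obs()["joint_positions"].round(2))
s=manip.snapshot("scene"); f=s["frame"]; cv2.imwrite(f"pics/scene14.png",cv2.resize(f[120:290,120:340],None,fx=3.5,fy=3.5,interpolation=cv2.INTER_CUBIC))
E
```

```text
t 15.25 pos [ 0.5608 -0.0074  0.062 ] yaw -7.0 F [1.5 3.9 3.3] w 0.0004 q6 1.02
dpos frac [-0.3834 -0.0085  0.3775] rot frac [ 0.0108 -0.01    0.0042] rows>= 2.6 0.1
[-0.86  0.85  0.59  1.78  0.28  1.02 -0.68]
```

View pics/scene14.png

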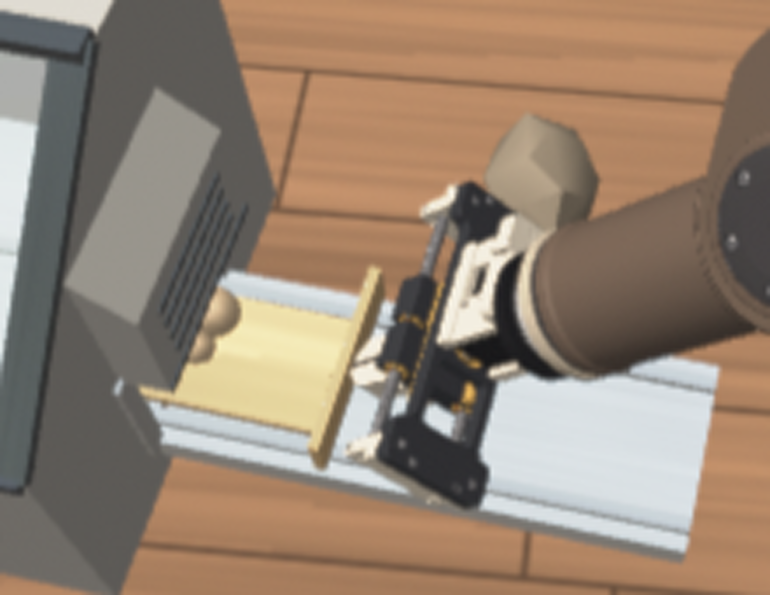

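Emit:
move_arm(motion=[{"delta_pos": [-0.03, -0.002, 0.03], "dr": [0.01, -0.04, 0], "hand": 0}, {"delta_pos": [-0.03, -0.002, 0.03], "dr": [0, -0.03, 0], "hand": 0}, {"delta_pos": [-0.03, 0, 0.03], "dr": [0, 0, 0], "hand": 0}, {"delta_pos": [-0.03, 0, 0.03], "dr": [0, 0, 0], "hand": 0}, {"delta_pos": [-0.03, 0, 0.03], "dr": [0, 0, 0], "hand": 0}])

```text
t: 15.72
position: [0.5533, -0.0528, 0.0622]
eef_rot: [0.268, 0.685, 0.604, -0.308]
wrist_force: [0.2, 4.0, 0.7]
width: 0.0006
```

```bash
python3 - <<'E'
from h import *
go((.546,-.114,.062),-7.5,-48)
E
```

```text
t 15.72 pos [ 0.5533 -0.0528  0.0622] yaw -7.3 F [0.2 4.  0.7] w 0.0006 q6 0.98
dpos frac [-0.2048  0.0025  0.23  ] rot frac [-0.0009  0.0028  0.0071] rows>= 1.5 0.0
```

Emit:
move_arm(motion=[{"delta_pos": [-0.028, 0, 0.031], "dr": [0, 0, 0], "hand": 0}, {"delta_pos": [-0.028, 0, 0.031], "dr": [0, 0, 0], "hand": 0}, {"delta_pos": [-0.028, 0, 0.031], "dr": [0, 0, 0], "hand": 0}, {"delta_pos": [-0.024, 0, 0.027], "dr": [0, 0, 0], "hand": 0}])

```text
t: 16.05
position: [0.5483, -0.0888, 0.0623]
eef_rot: [0.268, 0.685, 0.604, -0.308]
wrist_force: [1.3, 3.1, 0.2]
width: 0.0008
```

```bash
python3 - <<'E'
from h import *
go((.546,-.114,.062),-7.5,-48)
s=manip.snapshot("scene"); f=s["frame"]; cv2.imwrite(f"pics/scene15.png",cv2.resize(f[120:290,120:340],None,fx=3.5,fy=3.5,interpolation=cv2.INTER_CUBIC))
E
```

```text
t 16.05 pos [ 0.5483 -0.0888  0.0623] yaw -7.3 F [1.3 3.1 0.2] w 0.0008 q6 0.93
dpos frac [-0.0834  0.0045  0.0952] rot frac [-0.0016  0.0041  0.0074] rows>= 0.6 0.1
```

View pics/scene15.png

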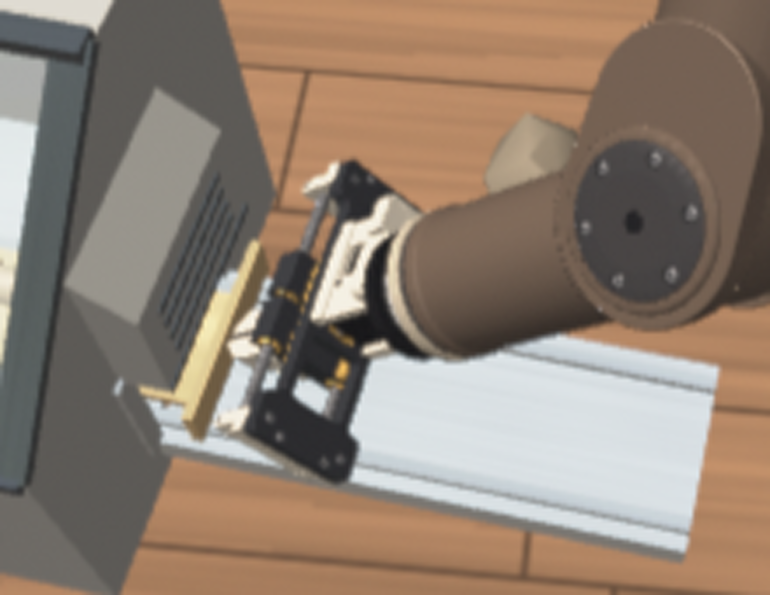

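About 25 mm is left, so I'm creeping forward.

Emit:
move_arm(motion=[{"delta_pos": [-0.02, 0, 0.022], "dr": [0, 0, 0], "hand": 0}, {"delta_pos": [-0.018, 0, 0.02], "dr": [0, 0, 0], "hand": 0}, {"delta_pos": [-0.015, 0, 0.017], "dr": [0, 0, 0], "hand": 0}])

```text
t: 16.35
position: [0.5455, -0.1075, 0.0627]
eef_rot: [0.268, 0.685, 0.603, -0.308]
wrist_force: [1.3, 3.6, 0.5]
width: 0.0004
```

Emit:
move_arm(motion=[{"delta_pos": [-0.015, 0, 0.017], "dr": [0, 0, 0], "hand": 0}, {"delta_pos": [-0.01, 0, 0.011], "dr": [0, 0, 0], "hand": 0}])

```text
t: 16.52
position: [0.5447, -0.1151, 0.0624]
eef_rot: [0.267, 0.685, 0.603, -0.308]
wrist_force: [-2.2, 18.9, 6.0]
width: 0.0004
```

Force rose to 19 N at y = -0.115, where home was predicted (-0.114). I'll check it is the board that stopped and not the gripper on the hood.

```bash
python3 - <<'E'
from h import *
import pickle
go((.546,-.114,.062),-7.5,-48)
for n in("scene","side","wrist"):
    s=manip.snapshot(n); f=s["frame"]
    if n=="scene": f=cv2.resize(f[150:270,150:270],None,fx=5,fy=5,interpolation=cv2.INTER_CUBIC)
    cv2.imwrite(f"pics/{n}16.png",f)
o=manip.get_obs(); print(o["t"],o["wrist_force"],o["position"])
E
```

```text
t 16.52 pos [ 0.5447 -0.1151  0.0624] yaw -7.4 F [-2.2 18.9  6. ] w 0.0004 q6 0.89
dpos frac [ 0.0059  0.0059 -0.0035] rot frac [-0.003   0.003   0.0055] rows>= 0.0 0.0
16.6667 [-0.82436125  6.39759237  1.54795976] [ 0.54469626 -0.11459511  0.06245172]
```

View pics/scene16.png

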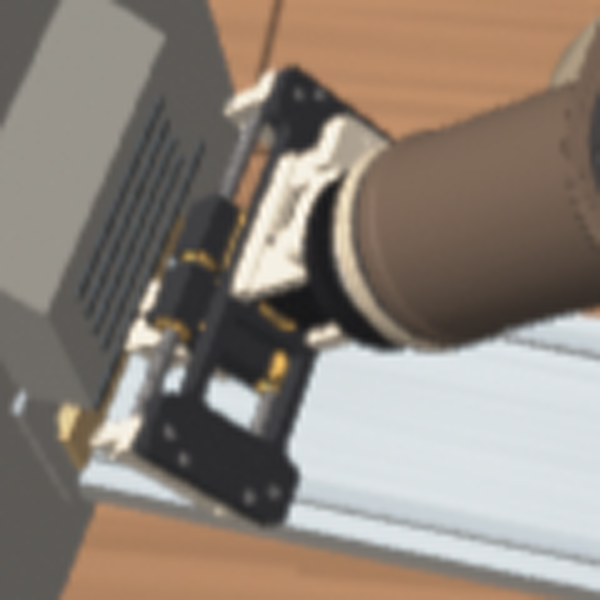

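View pics/side16.png

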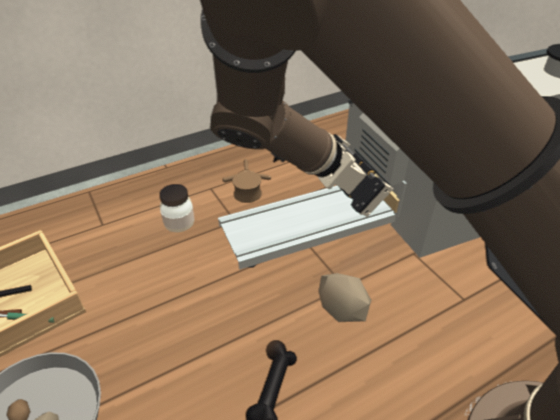

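View pics/wrist16.png

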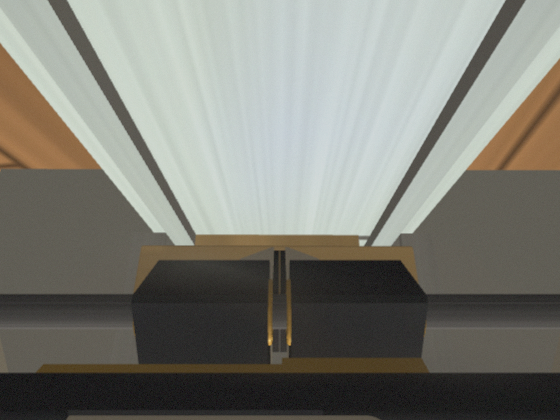

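Emit:
move_arm(motion=[{"delta_pos": [-0.007, 0, 0.008], "dr": [0, 0, 0], "hand": 0}, {"delta_pos": [-0.003, 0, 0.004], "dr": [0, 0, 0], "hand": 0}])

```text
t: 16.83
position: [0.545, -0.1148, 0.062]
eef_rot: [0.267, 0.685, 0.605, -0.307]
wrist_force: [-1.3, 7.8, 5.3]
width: 0.0005
```

Emit:
move_arm(motion=[{"delta_pos": [0.02, 0, -0.022], "dr": [0, 0, 0], "hand": 0}, {"delta_pos": [0.04, 0, -0.05], "dr": [0, 0, 0], "hand": 0}, {"delta_pos": [0.08, 0, -0.09], "dr": [0, 0, 0], "hand": 0}, {"delta_pos": [0.1, 0, -0.12], "dr": [0, 0, 0], "hand": 0}, {"delta_pos": [0.1, 0, -0.12], "dr": [0, 0, 0], "hand": 0}])

```text
t: 17.25
position: [0.5546, -0.0151, 0.0677]
eef_rot: [0.266, 0.688, 0.599, -0.312]
wrist_force: [0.5, -0.4, -0.3]
width: 0.0005
```

Emit:
move_arm(motion=[{"delta_pos": [0.11, 0, -0.14], "dr": [0, 0, 0], "hand": 0}, {"delta_pos": [0.11, 0, -0.14], "dr": [0, 0, 0], "hand": 0}, {"delta_pos": [0.11, 0, -0.14], "dr": [0, 0, 0], "hand": 0}, {"delta_pos": [0.1, 0, -0.12], "dr": [0, 0, 0], "hand": 0}, {"delta_pos": [0, 0, 0], "dr": [0, 0, 0], "hand": 0}])

```text
t: 17.67
position: [0.5729, 0.1373, 0.0741]
eef_rot: [0.265, 0.686, 0.601, -0.312]
wrist_force: [-0.2, 1.4, -1.0]
width: 0.0004
```

```bash
python3 - <<'E'
from h import *
import pickle
for n in("scene","side","wrist"):
    o=manip.get_obs(); s=manip.snapshot(n); f=s["frame"]; pickle.dump((o,s),open(n+"17.pkl","wb"))
    if n=="scene": cv2.imwrite("pics/scene17z.png",cv2.resize(f[130:280,0:240],None,fx=3.3,fy=3.3,interpolation=cv2.INTER_CUBIC))
    cv2.imwrite(f"pics/{n}17.png",f)
print(o["t"],o["wrist_force"],o["position"])
E
```

```text
17.7667 [ 0.85994679 -0.39200642 -0.58639352] [0.57223769 0.13113872 0.07509128]
```

View pics/scene17z.png

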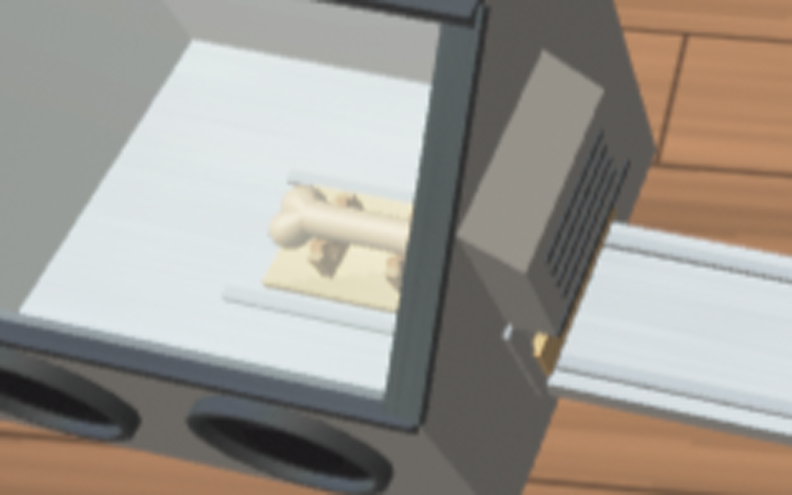

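View pics/side17.png

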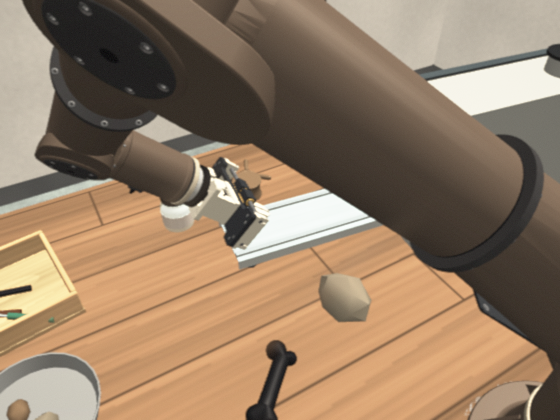

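View pics/wrist17.png

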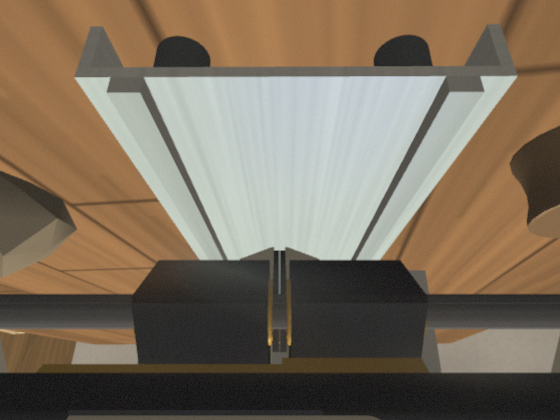

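The bone is inside, still in its saddles, and the end board is under the hood at the wall. I'll move the arm clear to get an open view from the side.

```bash
python3 - <<'E'
from h import *
go((.56,.2,.2),-7.5,-48)
go((.56,.2,.2),-7.5,0)
E
```

```text
t 17.82 pos [0.572  0.1288 0.0756] yaw -8.2 F [-0.2 -1.6  0.4] w 0.0008 q6 1.33
dpos frac [-0.2393 -0.1171 -0.6678] rot frac [-0.0211  0.0154 -0.0008] rows>= 3.4 0.2
t 17.82 pos [0.572  0.1288 0.0756] yaw -8.2 F [-0.2 -1.6  0.4] w 0.0008 q6 1.33
dpos frac [-0.2393 -0.1171 -0.6678] rot frac [-0.0195  1.0821 -0.0096] rows>= 3.4 6.8
```

Emit:
move_arm(motion=[{"delta_pos": [-0.05, -0.025, -0.15], "dr": [0, 0, 0], "hand": 0}, {"delta_pos": [-0.05, -0.025, -0.17], "dr": [0, 0, 0], "hand": 0}, {"delta_pos": [-0.05, -0.025, -0.17], "dr": [0, 0, 0], "hand": 0}, {"delta_pos": [-0.05, -0.025, -0.17], "dr": [0, 0, 0], "hand": 0}, {"delta_pos": [0, 0, 0], "dr": [0, 0.14, 0], "hand": 0}])

```text
t: 18.23
position: [0.5585, 0.1976, 0.1931]
eef_rot: [0.233, 0.703, 0.607, -0.289]
wrist_force: [-0.6, 0.4, -0.8]
width: 0.0006
```

Emit:
move_arm(motion=[{"delta_pos": [0, 0, 0], "dr": [0, 0.155, 0], "hand": 0}, {"delta_pos": [0, 0, 0], "dr": [0, 0.155, 0], "hand": 0}, {"delta_pos": [0, 0, 0], "dr": [0, 0.155, 0], "hand": 0}, {"delta_pos": [0, 0, 0], "dr": [0, 0.155, 0], "hand": 0}, {"delta_pos": [0, 0, 0], "dr": [0, 0.155, 0], "hand": 0}])

```text
t: 18.65
position: [0.5589, 0.195, 0.1956]
eef_rot: [0.038, 0.759, 0.647, -0.056]
wrist_force: [-1.1, -0.6, -1.0]
width: 0.0006
```

```bash
python3 - <<'E'
from h import *
go((.4,.5,.25),-7.5,0)
E
```

```text
t 18.65 pos [0.5589 0.195  0.1956] yaw -9.2 F [-1.1 -0.6 -1. ] w 0.0006 q6 1.14
dpos frac [ 1.3322 -1.0318 -0.4385] rot frac [-0.0224  0.1709 -0.0358] rows>= 8.4 1.1
```

Emit:
move_arm(motion=[{"delta_pos": [0.13, -0.1, -0.04], "dr": [0, 0.1, 0], "hand": 0}, {"delta_pos": [0.15, -0.115, -0.05], "dr": [0, 0, 0], "hand": 0}, {"delta_pos": [0.15, -0.115, -0.05], "dr": [0, 0, 0], "hand": 0}, {"delta_pos": [0.15, -0.115, -0.05], "dr": [0, 0, 0], "hand": 0}, {"delta_pos": [0.15, -0.115, -0.05], "dr": [0, 0, 0], "hand": 0}])

```text
t: 19.07
position: [0.48, 0.3315, 0.2393]
eef_rot: [0.012, 0.778, 0.627, -0.025]
wrist_force: [0.2, 1.3, 0.2]
width: 0.0001
```

Emit:
move_arm(motion=[{"delta_pos": [0.15, -0.115, -0.03], "dr": [0, 0, 0], "hand": 0}, {"delta_pos": [0.15, -0.115, -0.03], "dr": [0, 0, 0], "hand": 0}, {"delta_pos": [0.15, -0.115, -0.02], "dr": [0, 0, 0], "hand": 0}, {"delta_pos": [0.1, -0.115, 0], "dr": [0, 0, 0], "hand": 0}, {"delta_pos": [0, 0, 0], "dr": [0, 0, 0], "hand": 0}])

```text
t: 19.48
position: [0.4082, 0.461, 0.2512]
eef_rot: [0.012, 0.781, 0.624, -0.027]
wrist_force: [-1.0, 0.9, 0.1]
width: 0.0004
```

```bash
python3 - <<'E'
from h import *
import pickle
for n in("scene","side"):
    o=manip.get_obs(); s=manip.snapshot(n); f=s["frame"]; pickle.dump((o,s),open(n+"18.pkl","wb"))
    cv2.imwrite(f"pics/{n}18.png",f)
    if n=="side": cv2.imwrite("pics/side18z.png",cv2.resize(f[90:230,330:470],None,fx=4.2,fy=4.2,interpolation=cv2.INTER_CUBIC))
print(o["t"],o["wrist_force"],o["position"])
E
```

```text
19.5333 [ 0.03289141  0.57329706 -0.33809203] [0.41048032 0.45820131 0.25136722]
```

View pics/scene18.png

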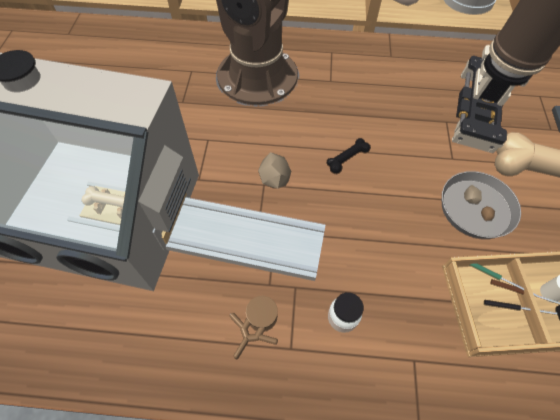

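View pics/side18.png

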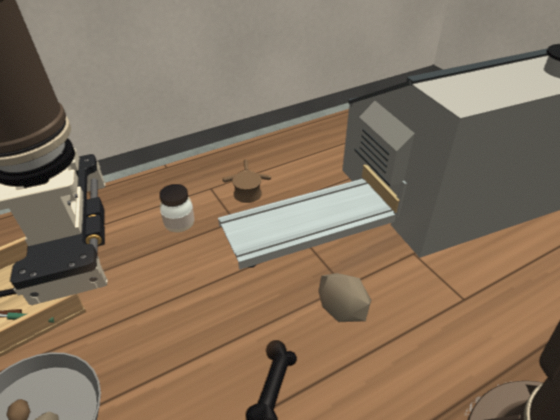

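View pics/side18z.png

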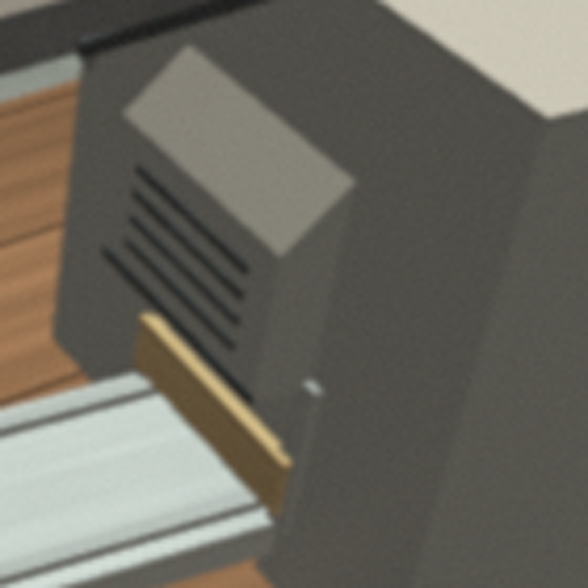

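```bash
python3 - <<'E'
from h import *
import pickle
o,s=pickle.load(open("side18.pkl","rb")); c=cam(s)
q=lambda x,y:((x+.5)/4.2-.5+330,(y+.5)/4.2-.5+90)
xh=np.array([.991,-.134]); yh=np.array([.134,.991]); end=np.array([.586,.2133])
for nm,p,z in [("board outer top far",(139,323),.082),("near",(281,468),.082),("board inner top near",(292,460),.082),("outer bottom near",(270,510),.048),
   ("runway/wall near corner top",(275,520),.046),("rw end",None,0)]:
    if p: P=onz(c,q(*p),z)[:2]; print(nm,P.round(4),"from port:",((P-end)@yh+.345).round(4),"lat",((P-end)@xh).round(4))
f=s["frame"]; cv2.imwrite("pics/s18y.png",cv2.resize(f[155:225,355:415],None,fx=9,fy=8,interpolation=cv2.INTER_CUBIC))
o,s=pickle.load(open("scene18.pkl","rb")); f=s["frame"]; cv2.imwrite("pics/c18y.png",cv2.resize(f[160:260,60:200],None,fx=5.5,fy=5.5,interpolation=cv2.INTER_CUBIC))
# interior: bone front lobe tip & sled front corner in scene
c=cam(s)
E
```

```text
board outer top far [ 0.6038 -0.1245] from port: 0.0126 lat 0.0629
near [ 0.4758 -0.1101] from port: 0.0098 lat -0.0658
board inner top near [ 0.4778 -0.1186] from port: 0.0016 lat -0.0628
outer bottom near [ 0.4821 -0.1159] from port: 0.0049 lat -0.0589
runway/wall near corner top [ 0.4767 -0.1148] from port: 0.0052 lat -0.0643
```

View pics/s18y.png

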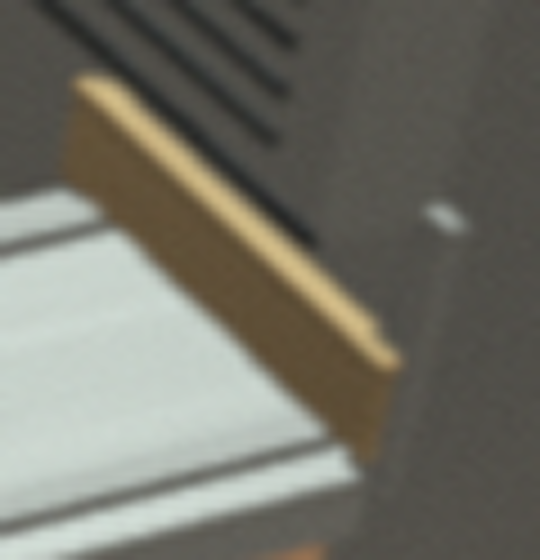

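View pics/c18y.png

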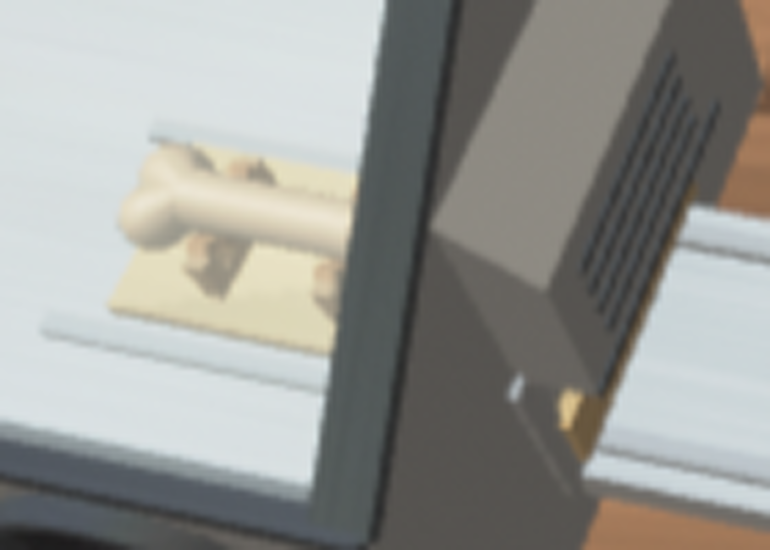

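```bash
python3 - <<'E'
from h import *
import pickle
xh=np.array([.991,-.134]); yh=np.array([.134,.991]); end=np.array([.586,.2133])
o,s=pickle.load(open("scene18.pkl","rb")); c=cam(s)
q=lambda x,y:((x+.5)/5.5-.5+60,(y+.5)/5.5-.5+160)
for nm,p,z in [("sled front far",(108,303),.048),("bone tip lobe",(120,222),.078),("saddle front far",(190,258),.078),("board outer top far corner",(602,402),.082)]:
    P=onz(c,q(*p),z)[:2]; print(nm,P.round(4),"from port",((P-end)@yh+.345).round(4),"lat",((P-end)@xh).round(4))
E
```

```text
sled front far [ 0.5532 -0.3488] from port -0.2165 lat 0.0428
bone tip lobe [ 0.5303 -0.3386] from port -0.2094 lat 0.0188
saddle front far [ 0.5444 -0.3043] from port -0.1735 lat 0.0282
board outer top far corner [ 0.5953 -0.1198] from port 0.0162 lat 0.0538
```

The calibrated views agree on home: the board's inner edge is 0–2 mm from the wall and the sled and bone fronts are where they should be. The flap itself is hidden, so I'll use the spare time to turn the wrist camera around and look at it.

```bash
python3 - <<'E'
from h import *
print(manip.get_obs()["joint_positions"].round(2)); go((.58,.30,.2),172.5,0)
E
```

```text
[-1.2   0.45  0.41  1.53 -0.16  1.25 -1.  ]
t 19.58 pos [0.4125 0.4559 0.2516] yaw -13.1 F [ 0.8 -0.7  0.3] w 0.0006 q6 1.25
dpos frac [-0.5543  0.9948  0.2801] rot frac [0.1128 0.0268 3.8748] rows>= 5.6 24.4
```

Emit:
move_arm(motion=[{"delta_pos": [0, 0, -0.01], "dr": [0, 0, 0.157], "hand": 0}, {"delta_pos": [0, 0, -0.01], "dr": [0, 0, 0.157], "hand": 0}, {"delta_pos": [0, 0, -0.01], "dr": [0, 0, 0.157], "hand": 0}])

```text
t: 19.83
position: [0.4165, 0.4476, 0.2567]
eef_rot: [0.021, 0.886, 0.462, -0.025]
wrist_force: [0.3, 0.2, -0.6]
width: 0.0002
```

```bash
python3 - <<'E'
from h import *
print(manip.get_obs()["joint_positions"].round(2)); go((.58,.30,.2),172.5,0)
E
```

```text
[-1.25  0.45  0.5   1.54 -0.2   1.27 -1.33]
t 19.83 pos [0.4165 0.4476 0.2567] yaw -35.0 F [ 0.3  0.2 -0.6] w 0.0002 q6 1.27
dpos frac [-0.1173  1.0888  0.3066] rot frac [1.1360e-01 2.7000e-03 3.3876e+00] rows>= 5.5 21.3
```

Emit:
move_arm(motion=[{"delta_pos": [0, 0, 0], "dr": [0, 0, -0.157], "hand": 0}, {"delta_pos": [0, 0, 0], "dr": [0, 0, -0.157], "hand": 0}, {"delta_pos": [0, 0, 0], "dr": [0, 0, -0.157], "hand": 0}, {"delta_pos": [0, 0, 0], "dr": [0, 0, -0.157], "hand": 0}, {"delta_pos": [0, 0, 0], "dr": [0, 0, -0.157], "hand": 0}])

```text
t: 20.25
position: [0.4247, 0.4316, 0.256]
eef_rot: [0.016, 0.712, 0.702, -0.033]
wrist_force: [0.4, -0.4, 0.1]
width: 0.0007
```

Emit:
move_arm(motion=[{"delta_pos": [0, 0, 0], "dr": [0, 0, -0.157], "hand": 0}, {"delta_pos": [0, 0, 0], "dr": [0, 0, -0.157], "hand": 0}, {"delta_pos": [0, 0, 0], "dr": [0, 0, -0.157], "hand": 0}, {"delta_pos": [0, 0, 0], "dr": [0, 0, -0.157], "hand": 0}, {"delta_pos": [0, 0, 0], "dr": [0, 0, -0.157], "hand": 0}])

```text
t: 20.67
position: [0.4331, 0.4143, 0.2552]
eef_rot: [0.007, 0.461, 0.886, -0.04]
wrist_force: [-0.4, -0.7, 0.4]
width: 0.0002
```

Emit:
move_arm(motion=[{"delta_pos": [0, 0, 0], "dr": [0, 0, -0.157], "hand": 0}, {"delta_pos": [0, 0, 0], "dr": [0, 0, -0.157], "hand": 0}, {"delta_pos": [0, 0, 0], "dr": [0, 0, -0.157], "hand": 0}, {"delta_pos": [0, 0, 0], "dr": [0, 0, -0.157], "hand": 0}, {"delta_pos": [0, 0, 0], "dr": [0, 0, -0.157], "hand": 0}])

```text
t: 21.08
position: [0.4413, 0.3966, 0.254]
eef_rot: [-0.005, 0.166, 0.985, -0.046]
wrist_force: [-0.3, -0.9, 0.1]
width: 0.0006
```

Emit:
move_arm(motion=[{"delta_pos": [0, 0, 0], "dr": [0, 0, -0.157], "hand": 0}, {"delta_pos": [0, 0, 0], "dr": [0, 0, -0.157], "hand": 0}, {"delta_pos": [0, 0, 0], "dr": [0, 0, -0.157], "hand": 0}, {"delta_pos": [0, 0, 0], "dr": [0, 0, -0.157], "hand": 0}, {"delta_pos": [0, 0, 0], "dr": [0, 0, -0.157], "hand": 0}])

```text
t: 21.5
position: [0.4489, 0.3787, 0.2527]
eef_rot: [-0.02, -0.144, 0.988, -0.047]
wrist_force: [-0.3, -0.5, -0.4]
width: 0.0008
```

Emit:
move_arm(motion=[{"delta_pos": [0, 0, 0], "dr": [0, 0, -0.157], "hand": 0}, {"delta_pos": [0, 0, 0], "dr": [0, 0, -0.157], "hand": 0}, {"delta_pos": [0, 0, 0], "dr": [0, 0, -0.157], "hand": 0}, {"delta_pos": [0, 0, 0], "dr": [0, 0, -0.157], "hand": 0}])

```text
t: 21.83
position: [0.4547, 0.3643, 0.2514]
eef_rot: [-0.033, -0.384, 0.921, -0.045]
wrist_force: [-0.0, -0.5, -0.1]
width: 0.0007
```

```bash
python3 - <<'E'
from h import *
print(manip.get_obs()["joint_positions"].round(2)); go((.58,.22,.17),172.5,55)
E
```

```text
[-0.72  0.41 -0.12  1.56  0.11  1.28  1.49]
t 21.83 pos [0.4547 0.3643 0.2514] yaw 135.4 F [-0.  -0.5 -0.1] w 0.0007 q6 1.28
dpos frac [ 0.03   -0.9275  0.4662] rot frac [ 0.364   1.0369 -0.7687] rows>= 5.0 8.4
```

Emit:
move_arm(motion=[{"delta_pos": [0, 0, 0], "dr": [0.04, 0.115, -0.085], "hand": 0}, {"delta_pos": [0, 0, 0], "dr": [0.04, 0.115, -0.085], "hand": 0}, {"delta_pos": [0, 0, 0], "dr": [0.04, 0.115, -0.085], "hand": 0}, {"delta_pos": [0, 0, 0], "dr": [0.04, 0.115, -0.085], "hand": 0}, {"delta_pos": [0, 0, 0], "dr": [0.04, 0.115, -0.085], "hand": 0}])

```text
t: 22.25
position: [0.4645, 0.3416, 0.2573]
eef_rot: [-0.222, -0.505, 0.809, -0.203]
wrist_force: [0.2, -1.0, -0.1]
width: 0.0005
```

```bash
python3 - <<'E'
from h import *
print(manip.get_obs()["joint_positions"].round(2)); go((.58,.22,.17),172.5,50)
E
```

```text
[-0.82  0.69 -0.11  1.23  0.29  1.81  1.74]
t 22.25 pos [0.4645 0.3416 0.2573] yaw 155.8 F [ 0.2 -1.  -0.1] w 0.0005 q6 1.81
dpos frac [-0.0296 -0.7267  0.604 ] rot frac [ 0.1524  0.3217 -0.3631] rows>= 4.5 3.2
```

Emit:
move_arm(motion=[{"delta_pos": [0, -0.14, 0.12], "dr": [0, 0, 0], "hand": 0}, {"delta_pos": [0, -0.14, 0.12], "dr": [0, 0, 0], "hand": 0}, {"delta_pos": [0, -0.14, 0.12], "dr": [0, 0, 0], "hand": 0}, {"delta_pos": [0, -0.14, 0.12], "dr": [0, 0, 0], "hand": 0}, {"delta_pos": [0, 0, 0], "dr": [0, 0, 0], "hand": 0}])

```text
t: 22.67
position: [0.555, 0.2292, 0.183]
eef_rot: [-0.232, -0.504, 0.805, -0.208]
wrist_force: [-0.1, -1.4, -0.2]
width: 0.0004
```

```bash
python3 - <<'E'
from h import *
print(manip.get_obs()["joint_positions"].round(2)); go((.58,.20,.14),172.5,50)
s=manip.snapshot("wrist"); cv2.imwrite("pics/w19.png",s["frame"])
E
```

```text
[-0.65  0.75 -0.08  1.31  0.38  1.64  1.89]
t 22.67 pos [0.555  0.2292 0.183 ] yaw 156.0 F [-0.1 -1.4 -0.2] w 0.0004 q6 1.64
dpos frac [-0.069  -0.1507  0.236 ] rot frac [ 0.1557  0.2914 -0.3559] rows>= 1.4 3.1
```

View pics/w19.png

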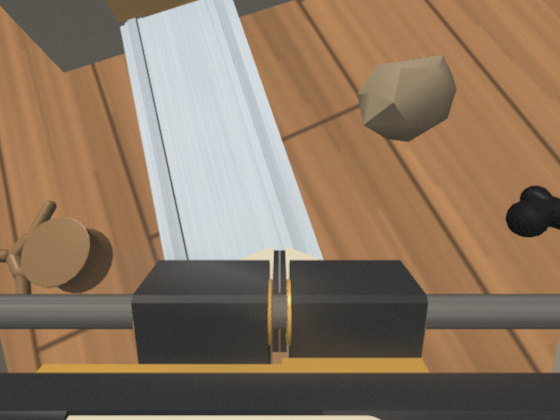

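Good direction; I need a little more lean and less height.

Emit:
move_arm(motion=[{"delta_pos": [0, -0.1, 0.15], "dr": [0.04, 0.08, -0.09], "hand": 0}, {"delta_pos": [0, -0.05, 0.05], "dr": [0.04, 0.08, -0.09], "hand": 0}, {"delta_pos": [0, 0, 0], "dr": [0.04, 0.1, -0.09], "hand": 0}, {"delta_pos": [0, 0, 0], "dr": [0.03, 0.1, -0.09], "hand": 0}, {"delta_pos": [0, 0, 0], "dr": [0, 0.1, 0], "hand": 0}])

```text
t: 23.13
position: [0.5789, 0.1842, 0.1643]
eef_rot: [-0.37, -0.573, 0.659, -0.316]
wrist_force: [0.7, 0.7, -0.6]
width: 0.0007
```

```bash
python3 - <<'E'
from h import *
print(manip.get_obs()["joint_positions"].round(2)); go((.58,.20,.11),172.5,60)
s=manip.snapshot("wrist"); cv2.imwrite("pics/w20.png",s["frame"])
E
```

```text
[-0.72  0.93 -0.04  1.25  0.61  1.82  2.12]
t 23.13 pos [0.5789 0.1842 0.1643] yaw 171.8 F [ 0.7  0.7 -0.6] w 0.0007 q6 1.82
dpos frac [-0.2726  0.0034  0.076 ] rot frac [0.0186 0.0393 0.0008] rows>= 1.4 0.3
```

View pics/w20.png

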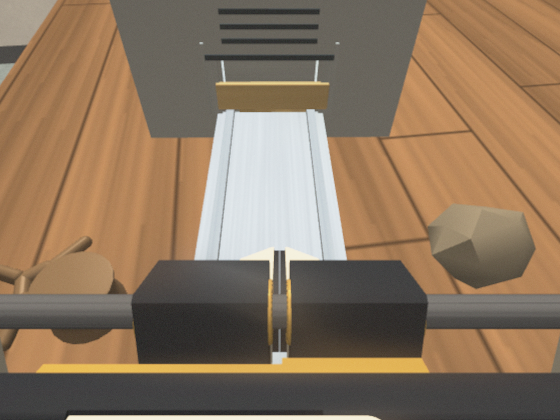

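```bash
python3 - <<'E'
import cv2
f=cv2.imread("pics/w20.png")[35:125,190:360]; cv2.imwrite("pics/w20z.png",cv2.convertScaleAbs(cv2.resize(f,None,fx=4.6,fy=4.6,interpolation=cv2.INTER_CUBIC),alpha=1.5,beta=10))
E
```

```text
(no output)
```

View pics/w20z.png

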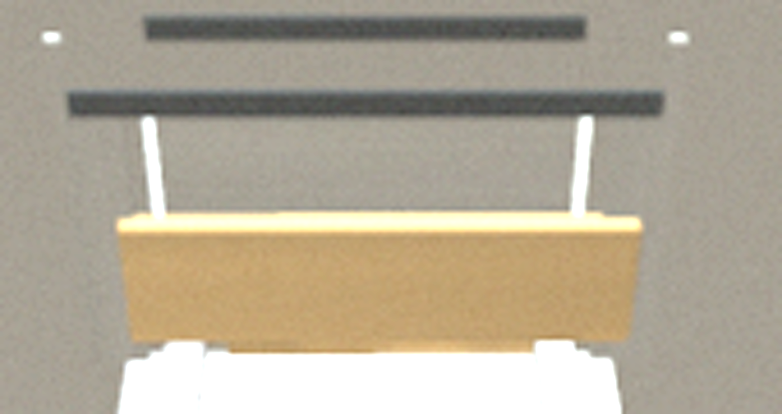

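The zoom shows the end board flat against the wall. Behind it the grey flap fills the port, with only its narrow side gaps bright, so it is hanging shut. The robot touches nothing, so I'm handing in.

```bash
python3 - <<'E'
from h import *
o=manip.get_obs(); print(o["t"],o["wrist_force"],abs(o["qd"]).max()); print(manip.close_job())
E
```

```text
23.1833 [-3.83640712 -0.20764047 -2.8375607 ] 0.12483273795311356
the job is handed in; nothing more can be done
None
```

I laid the bone lengthwise in both saddles, pushed the sled through the flap until its end board stopped at the cabinet wall, and drew the arm back. The job was handed in at 23.2 s of the 64 s allowed.

**Placing the bone:** it was lowered at its measured height and touched down at up to 6 N, with the load back to about 0 N before I opened the fingers. Views after letting go showed it level in both Vs.

**Pushing the sled:** I pushed on the end board with the tool leaning 45–48°. It took 3–5 N, then rose to 19 N at the predicted home position.

**Last checks:**
- **End board:** the side and wrist views show it flat against the wall, with its inner edge about 2 mm from the wall plane I had estimated.
- **Bone:** seen through the cabinet window, its front half was still in the front saddle, with the tip within about 2 mm of where it should be. The rear half was hidden.
- **Flap:** a close wrist-camera view shows a grey panel filling the port, with only its side gaps bright. I read that as hanging shut, but could see only the part above the end board.
- **Bystanders:** they looked unmoved in the pictures, though I did not re-measure them.

**Where the readings disagreed:** single-pixel estimates of how far out the end board's outer face sits ranged from 0.5 to 16 mm, averaging roughly the expected 8 mm. I took the sled as home because of the stall, the length of the push and the wrist view. The arm had not quite stopped when I handed in (a joint moving at up to 0.12 rad/s). The wrist force read about 4.8 N then with nothing in contact, which I put down to that motion.

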